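# Mesh the two driven gears into a gear pump

## Robot

A 6-joint arm with a two-finger parallel gripper is mounted at the origin on the work surface. World frame = base frame: x ahead of the robot, y to its left, z up, the work surface at z = 0. Lengths are in mm, angles in degrees, forces in N, time in s.
With the tool pointing down it reaches from about 300 to 850 mm from the base axis. Payload 4.2 kg.
Tool frame: the origin (TCP) lies at the very end of the fingers, on their centre line; the grasp point (between the pads) lies 19 mm behind it; z points along the fingers, y is the line along which they close (so a half turn about z gives the same grasp; the last joint's range is limited). The gripper opens to 91 mm and grips with 3 to 60 N. Pads are 32 mm wide; open, the fingers measure 118 mm over their backs; the gripper's body (76 mm by 178 mm) begins 60 mm behind the grasp point.
Start: joints at [-73.625, 18.312, 89.639, -0, 72.044, -1.146], TCP at [173.11, -548.339, 213.976] pointing down, gripper open.
Joint ranges: [-177.97, 177.97], [-48.28, 115.42], [12.27, 149.76], [-77.06, 257.06], [2.81, 150.46], [-146.56, 146.56]. Speed limits (degrees/s): [147.25, 147.25, 180, 180, 180, 180].

## Interface

Orientations are given as [roll, pitch, yaw] about the fixed x, y, z axes, in that order (R = Rz(yaw) Ry(pitch) Rx(roll)).
In Python, from workcell import env, grab_frame gives the robot as it stands. The module is installed in compiled form; this text tells all that it offers.
- The arm moves only by the tool move_arm, never from a script. Its argument "plan" is a list of rows, each an object of numbers: "tx", "ty", "tz": the shift along the tool's x, y, z in cm; "wx", "wy", "wz": the turn, a rotation vector about the tool's x, y, z in rad. In form: [{"tx": .., "ty": .., "tz": .., "wx": .., "wy": .., "wz": ..}, ...]. A call has 1 to 12 rows; each row shifts and turns the commanded pose from where the row before left it, along the tool's axes as they then stand; what a row does not reach is not made up. A row lasts 1/12 s, in which the tool goes at most 41.7 mm and 7.16 degrees, less where a joint would pass 70% of its speed; a pose out of reach is approached as far as the arm can. A call is refused whole if a number of a shift passes 4.17 or a number of a turn 0.125, either way. A call with a gripper value outside its range is refused whole. "gripper" is the finger opening in cm, from 0 to 9.12, set as the call begins (left out, the last holds). The fingers move at their own pace and stop on an object; "force" is the grip in N (left out, the last holds). Time passes only in rows, so rows that do not move let the fingers close. It gives the time, the measured TCP pose, the force, the opening and the grip force at its end, in the units of the state.
- env.state(): the state, without advancing time (a new reading comes with each control period).
- grab_frame(name): name is "side" or "top"; returns a dict with "color" (480x640x3 uint8, red, green, blue), "vfov" (degrees; the focal length in pixels is half the picture's height over the tangent of half this angle, whatever the lens; pixels are square), "cx", "cy" (the principal point, pixels), "view" (4x4, takes a point from world to camera coordinates). Camera axes: x right, y up, looking along -z (the intrinsics and any distortion apply to the point x, -y, -z); pixel columns grow to the right and rows downward; lengths in mm; the calibration is good to about 2 mm. A picture is of the moment at which its call begins. There is no depth.
- env.job_done(): hands the job in; it is judged then, once.
The state is a dict: "time_s": time; "qpos": joint angles; "qvel": joint speeds; "effort": joint torques, N m; "ee_pos": TCP position; "ee_rot": TCP orientation; "force": force on the tool from outside, world axes, zero at the start; "torque": the same for the moment, N m; "gripper_width": finger opening in mm; "gripper_force": force on a finger pad.
Only numpy, scipy, OpenCV 4.12 (cv2) and the standard library are available. Lean on these libraries where they do the work, as an engineer would, in place of code of your own. Each camera call takes 0.05 s, during which the arm holds its last target. There are 200 camera calls.

## Task

The pump on the assembly plate still lacks its two driven gears: take the two wide-faced gears out of the black carrier, one at a time, and lower each into one of the two empty pockets beside the drive gear, turning it a little as needed until its teeth slip between those of the drive gear and it sits fully home, flush with the top of the housing, then let go. Go gently: never let a gear fall in or push it down hard. Leave the narrow-faced gear in the carrier and the other things on the bench where they are.

Things in the scene. Friction and masses are not known exactly. Their poses are not given: they have to be found in the camera images.
- gear_a: one of two alike WIDE driven gears, plain steel, upright, 107 mm tall, 0.55 to 0.9 kg. Origin: centre of its foot, z up its axis. z 0-30 mm lower journal, 24 mm diameter, bevelled foot; 30-75 spur gear, ten teeth, 59 mm over the tips; 75-107 upper journal, 24 mm diameter, to grip. Its x runs through a tooth's middle. Stands loosely in the carrier, on its foot, its gear 4 mm above the top
- gear_b: one of two alike WIDE driven gears, plain steel, upright, 107 mm tall, 0.55 to 0.9 kg. Origin: centre of its foot, z up its axis. z 0-30 mm lower journal, 24 mm diameter, bevelled foot; 30-75 spur gear, ten teeth, 59 mm over the tips; 75-107 upper journal, 24 mm diameter, to grip. Its x runs through a tooth's middle. Stands loosely in the carrier, on its foot, its gear 4 mm above the top
- narrow_gear: a similar steel gear that does not belong to this pump, in another hole of the carrier: same diameters and journals, but its toothed face is only 28 mm wide (z 30-58 mm, top at 90 mm). Origin: centre of its foot. Leave it there
- pump: pump, fixed, y along its row of pockets. Base plate 130 x 285 x 12 mm; grey rear cover 108 x 210 mm to z = 52 mm, clamped at both ends (98-140 mm out along y, 79 mm high); on it the aluminium gear housing, 90 x 190 mm, z = 52 to 97 mm, with three overlapping round pockets 61.5 mm in diameter, 50 mm apart: the middle one holds the drive gear. Origin: centre of the base's underside
- pocket_left (a point): centre of the mouth (bevelled 2 mm) of the empty end pocket on the pump's +y side, level with the housing's top, z up. The pocket is 45 mm deep; in its floor a bearing bore, 26.5 mm in diameter takes the gear's lower journal. A gear that is home has its origin 74.5 mm below this point, its gear flush with the housing
- pocket_right (a point): the same for the empty end pocket on the pump's -y side
- drive_axis (a point): point on the drive gear's axis, level with the housing's top (fixed: does not turn with it). The drive gear has the same teeth as the wide gears, its top flush with the housing, its shaft standing 59 mm above. It starts at any angle, which is not reported, and turns stiffly (0.25 N m). A wide gear slips in with 3 degrees of play either way, else it stops on top of these teeth
- carrier: fixed black plastic carrier, 96 x 256 x 40 mm, long side along its y, with three holes 32 mm in diameter and 26 mm deep, 80 mm apart along y. Origin: centre of its underside
- front_cover: the pump's front cover, bystander: grey plate with round ends, 190 x 90 x 18 mm, with a round boss, 32 mm high in all; origin at the centre of its underside, long side along x
- multimeter: yellow and black multimeter lying on the bench, bystander: 130 x 66 x 45 mm; origin at the centre of its underside, long side along x
- valve_block: aluminium valve block, bystander: 62 x 62 x 90 mm; origin at the centre of its underside
- wrench: steel wrench lying on the bench, bystander: 190 mm long, along x; origin on the bench under it
There are look-alikes about, which are no part of the job. What is shaped like the gear_a but green is not meant.

How it is judged (in metres and radians):
On the way, in this order (a step that is already met when the one before it is completed fails the run):
1. one wide gear is fully home in one of the two empty pockets (((z of gear_a in the frame of pocket_left between -0.0775 and -0.0725 m and horizontal distance between gear_a and pocket_left below 0.003 m and angle between gear_a's own z axis and vertical below 0.04 rad) or (z of gear_a in the frame of pocket_right between -0.0775 and -0.0725 m and horizontal distance between gear_a and pocket_right below 0.003 m and angle between gear_a's own z axis and vertical below 0.04 rad) or (z of gear_b in the frame of pocket_left between -0.0775 and -0.0725 m and horizontal distance between gear_b and pocket_left below 0.003 m and angle between gear_b's own z axis and vertical below 0.04 rad) or (z of gear_b in the frame of pocket_right between -0.0775 and -0.0725 m and horizontal distance between gear_b and pocket_right below 0.003 m and angle between gear_b's own z axis and vertical below 0.04 rad))), for 0.2 s.
2. both wide gears are fully home, one in each pocket ((((z of gear_a in the frame of pocket_left between -0.0775 and -0.0725 m and horizontal distance between gear_a and pocket_left below 0.003 m and angle between gear_a's own z axis and vertical below 0.04 rad) and (z of gear_b in the frame of pocket_right between -0.0775 and -0.0725 m and horizontal distance between gear_b and pocket_right below 0.003 m and angle between gear_b's own z axis and vertical below 0.04 rad)) or ((z of gear_a in the frame of pocket_right between -0.0775 and -0.0725 m and horizontal distance between gear_a and pocket_right below 0.003 m and angle between gear_a's own z axis and vertical below 0.04 rad) and (z of gear_b in the frame of pocket_left between -0.0775 and -0.0725 m and horizontal distance between gear_b and pocket_left below 0.003 m and angle between gear_b's own z axis and vertical below 0.04 rad)))), for 0.2 s.
At the end, for the whole second after the job is handed in: Both wide gears stand upright (within 0.04 rad) in the two pockets, one in each, in either order: origin within 3 mm of the pocket's axis and 72.5 to 77.5 mm below its mouth, at rest; the narrow gear is within 10 mm of where it began ((((z of gear_a in the frame of pocket_left between -0.0775 and -0.0725 m and horizontal distance between gear_a and pocket_left below 0.003 m and angle between gear_a's own z axis and vertical below 0.04 rad) and (z of gear_b in the frame of pocket_right between -0.0775 and -0.0725 m and horizontal distance between gear_b and pocket_right below 0.003 m and angle between gear_b's own z axis and vertical below 0.04 rad)) or ((z of gear_a in the frame of pocket_right between -0.0775 and -0.0725 m and horizontal distance between gear_a and pocket_right below 0.003 m and angle between gear_a's own z axis and vertical below 0.04 rad) and (z of gear_b in the frame of pocket_left between -0.0775 and -0.0725 m and horizontal distance between gear_b and pocket_left below 0.003 m and angle between gear_b's own z axis and vertical below 0.04 rad))) and linear speed of each of gear_a, gear_b below 0.02 m/s and angular speed of each of gear_a, gear_b below 0.2 rad/s and distance of narrow_gear from where it was at the start of the episode below 0.01 m); the robot touches nothing.
It fails at once if a gear strikes or is pushed on the pump or its drive gear with more than 100 N (contact force between any of gear_a, gear_b and pump above 100 N).
It fails at once if a gear is let fall into a pocket: over 0.3 m/s within it ((horizontal distance between gear_a and pocket_left below 0.006 m and z of gear_a in the frame of pocket_left below -0.03 m and linear speed of gear_a above 0.3 m/s) or (horizontal distance between gear_a and pocket_right below 0.006 m and z of gear_a in the frame of pocket_right below -0.03 m and linear speed of gear_a above 0.3 m/s) or (horizontal distance between gear_b and pocket_left below 0.006 m and z of gear_b in the frame of pocket_left below -0.03 m and linear speed of gear_b above 0.3 m/s) or (horizontal distance between gear_b and pocket_right below 0.006 m and z of gear_b in the frame of pocket_right below -0.03 m and linear speed of gear_b above 0.3 m/s)).
It fails at once if the narrow gear moves more than 20 mm (distance of narrow_gear from where it was at the start of the episode above 0.02 m).
It fails at once if the front cover, multimeter, valve block or wrench moves more than 30 mm (distance of any of front_cover, multimeter, valve_block, wrench from where it was at the start of the episode above 0.03 m).
It also fails if it takes over 69 s, if anything falls off the work surface, if the arm or the gripper's body presses on something with over 40 N, if the wrist force passes 120 N, or if a joint passes its speed limit or range.

## Working session

There is one attempt and no reset: what is moved stays moved. The work goes in short steps, Python scripts to look and compute and a tool call to move; the robot and the scene stay as the last step left them, time stands still between calls to the robot, and variables do not carry over. Pictures are saved under pics/ and viewed, at most 10 in all, crops included, and the job is handed in when it is done.

Besides the shell and the picture viewer there is one more tool, called after "Request:" as name(argument=value, ...), one argument or row to a line, values as JSON. move_arm: Moves the arm, as the interface text tells. Its arguments: {"type":"object","properties":{"plan":{"type":"array","items":{"type":"object","properties":{"tx":{"type":"number"},"ty":{"type":"number"},"tz":{"type":"number"},"wx":{"type":"number"},"wy":{"type":"number"},"wz":{"type":"number"}}}},"gripper":{"type":"number"},"force":{"type":"number"}},"required":["plan"]}

```bash
mkdir -p pics; cat > h.py <<'E'
import numpy as np, cv2
from workcell import env, grab_frame
def shot(n,fn=None):
    f=grab_frame(n)
    if fn: cv2.imwrite('pics/'+fn,f['color'][:,:,::-1])
    return f
def foc(f): return 240/np.tan(np.radians(f['vfov'])/2)
def ray(f,u,v):
    V=np.array(f['view']);R=V[:3,:3];c=-R.T@V[:3,3]
    d=R.T@np.array([(u-f['cx'])/foc(f),-(v-f['cy'])/foc(f),-1]);return c,d/np.linalg.norm(d)
def onz(f,u,v,z):
    c,d=ray(f,u,v);return c+d*(z-c[2])/d[2]
def proj(f,p):
    V=np.array(f['view']);q=V[:3,:3]@np.array(p)+V[:3,3]
    return f['cx']+foc(f)*q[0]/-q[2], f['cy']+foc(f)*-q[1]/-q[2]
E
python3 - <<'E'
from h import *
for n in('top','side'):
    f=shot(n,n+'0.png');print({k:f[k] for k in f if k!='color'})
print(env.state())
E
```

```text
{'vfov': 55.24891660372426, 'cx': 313.65913905709834, 'cy': 241.649037023175, 'view': array([[-1.51183541e-02, -9.99810110e-01, -1.22955108e-02,
         1.45168134e+01],
       [ 9.98564234e-01, -1.57292393e-02,  5.12060679e-02,
        -6.01105224e+02],
       [-5.13897434e-02, -1.15037058e-02,  9.98612417e-01,
        -9.43597233e+02],
       [ 0.00000000e+00,  0.00000000e+00,  0.00000000e+00,
         1.00000000e+00]])}
{'vfov': 44.26924890020771, 'cx': 318.9824661749904, 'cy': 244.8156061892065, 'view': array([[-7.69518393e-01, -6.38553982e-01, -9.50028189e-03,
         4.53773230e+02],
       [ 3.10768489e-01, -3.87418767e-01,  8.67945647e-01,
        -2.58844997e+02],
       [-5.57910737e-01,  6.64947751e-01,  4.96568323e-01,
        -7.14618317e+02],
       [ 0.00000000e+00,  0.00000000e+00,  0.00000000e+00,
         1.00000000e+00]])}
{'time_s': 0.1, 'qpos': array([-7.36267074e+01,  1.83490395e+01,  8.96997509e+01, -9.51404563e-05,
        7.20426625e+01, -1.14514815e+00]), 'qvel': array([-0.13668079, -0.03032414, -0.14592182,  0.08450234,  0.00197692,
       -0.01112147]), 'effort': array([-3.79078010e-04, -4.13334632e+01, -2.32510579e+01,  7.27685192e-02,
        4.21255629e-02, -6.23925121e-05]), 'ee_pos': array([ 172.96413156, -547.90113475,  213.19143371]), 'ee_rot': array([-1.79908564e+02, -1.73726949e-03,  1.75184687e+01]), 'force': array([ 0.02358835, -0.4031629 , -0.26991665]), 'torque': array([-0.00457666,  0.02906331,  0.01526478]), 'gripper_force': 0.0, 'gripper_width': 91.23946949523173}
```

View pics/top0.png

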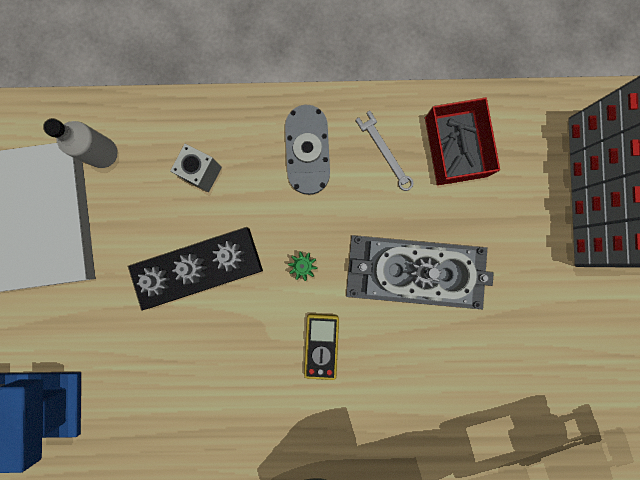

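View pics/side0.png

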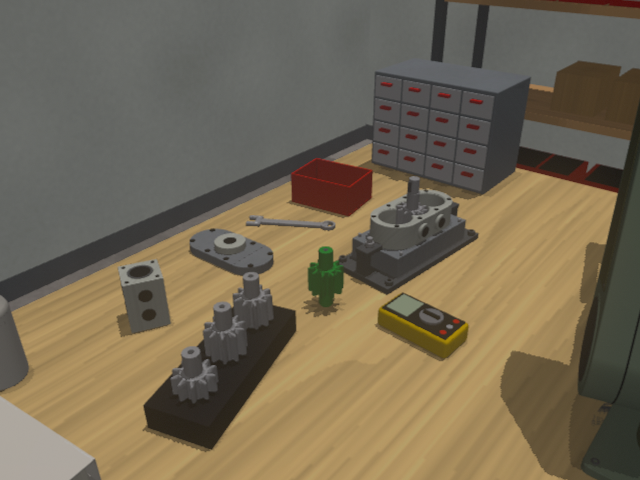

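The top view shows the carrier at about (195,268) with gears at (152,282), (188,268) and (228,256). The pump is at (418,272) and the green gear at (301,266). In the side view the narrow gear is the nearest one, (190,375), which is the leftmost in the top view.

```bash
python3 - <<'E'
from h import *
f=shot('top');im=f['color'][:,:,::-1]
a=cv2.resize(im[225:315,120:270],None,fx=5,fy=5,interpolation=cv2.INTER_CUBIC)
b=cv2.resize(im[225:315,340:500],None,fx=5,fy=5,interpolation=cv2.INTER_CUBIC)
cv2.imwrite('pics/ca.png',a);cv2.imwrite('pics/cb.png',b)
g=cv2.cvtColor(im,cv2.COLOR_BGR2GRAY)
hsv=cv2.cvtColor(im,cv2.COLOR_BGR2HSV)
m=np.zeros_like(g);m[220:320,115:275]=((hsv[220:320,115:275,1]<70)|(hsv[220:320,115:275,2]<50))*255
cs=max(cv2.findContours(m,0,2)[0],key=cv2.contourArea);pts=cs[:,0]
print(cv2.boundingRect(cs))
w=np.array([onz(f,u,v,40)[:2] for u,v in pts],np.float32)
print('carrier',cv2.minAreaRect(w))
E
```

```text
(115, 228, 148, 82)
carrier ((544.0258178710938, 270.7488098144531), (97.27110290527344, 306.34344482421875), 17.333160400390625)
```

View pics/ca.png

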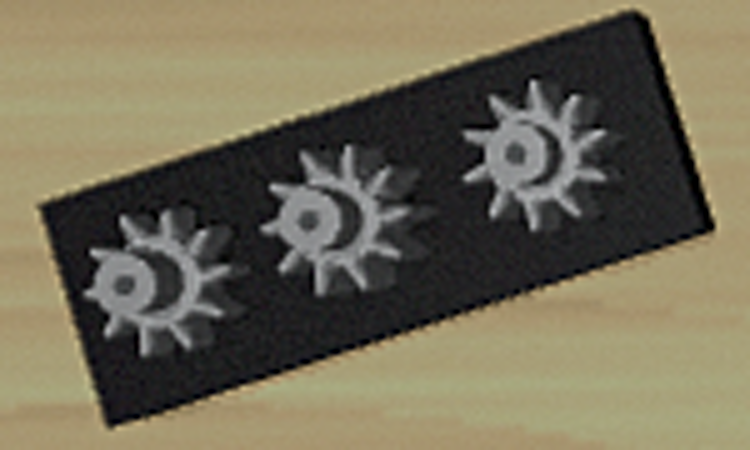

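View pics/cb.png

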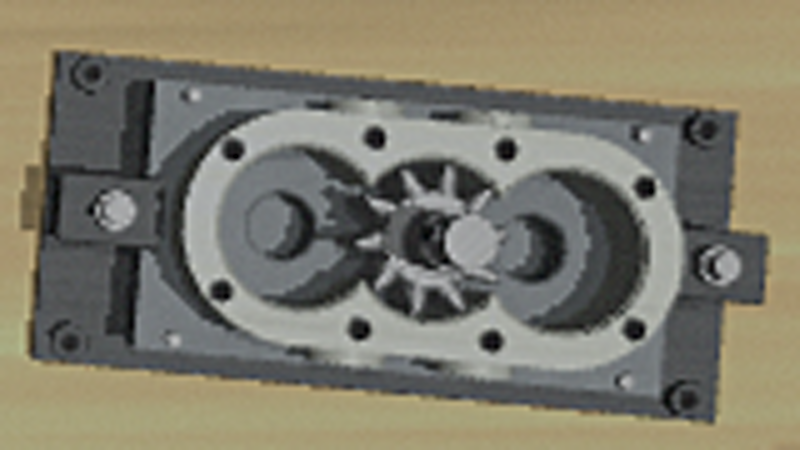

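The first crop shows journal tops at crop pixels (125,285), (308,221) and (517,154). The second shows the housing with empty pockets on both sides, the drive shaft top at crop (470,240), and the drive teeth facing left and down. Next I'll measure these precisely.

```bash
python3 - <<'E'
from h import *
f=shot('top');im=f['color'][:,:,::-1];S=8
hsv=cv2.cvtColor(im,cv2.COLOR_BGR2HSV);g=cv2.cvtColor(im,cv2.COLOR_BGR2GRAY)
# carrier
m=np.zeros_like(g);r=(slice(222,318),slice(125,270));m[r]=((hsv[r][...,2]<70))*255
cs=max(cv2.findContours(m,0,1)[0],key=cv2.contourArea)
h=cv2.convexHull(cs)[:,0]
w=np.array([onz(f,u,v,40)[:2] for u,v in h],np.float32);print('carrier',cv2.minAreaRect(w))
# housing
r=(slice(225,315),slice(340,500));
mm=((hsv[r][...,2]>150)&(hsv[r][...,1]<45)).astype(np.uint8)*255
mm=cv2.resize(g[r],None,fx=S,fy=S,interpolation=cv2.INTER_CUBIC);_,t=cv2.threshold(mm,165,255,0)
s8=cv2.resize(hsv[r][...,1],None,fx=S,fy=S,interpolation=cv2.INTER_CUBIC);t[s8>50]=0
c=max(cv2.findContours(t,0,1)[0],key=cv2.contourArea);h=cv2.convexHull(c)[:,0]
w=np.array([onz(f,340+(u+.5)/S-.5,225+(v+.5)/S-.5,97)[:2] for u,v in h],np.float32)
rc=cv2.minAreaRect(w);print('housing',rc)
# journal tops & shaft: circles of bright top
def circ(x,y,z,name):
    p=cv2.resize(g[y-10:y+11,x-10:x+11],None,fx=S,fy=S,interpolation=cv2.INTER_CUBIC)
    C=cv2.HoughCircles(cv2.GaussianBlur(p,(5,5),1),cv2.HOUGH_GRADIENT,1.5,200,param1=80,param2=10,minRadius=30,maxRadius=70)
    u,v,rr=C[0,0];q=onz(f,x-10+(u+.5)/S-.5,y-10+(v+.5)/S-.5,z);q2=onz(f,x-10+(u+rr+.5)/S-.5,y-10+(v+.5)/S-.5,z)
    print(name,q.round(1),'r',np.linalg.norm(q-q2).round(1));return q
circ(145,282,104,'n');circ(181,269,121,'w1');circ(223,256,121,'w2');circ(434,273,156,'shaft')
c0=np.array(rc[0])
# tooth phases
def phase(c,z,mask=None):
    for R in(22,25,27):
        a=np.radians(np.arange(0,360,1.));pts=[proj(f,[c[0]+R*np.cos(t),c[1]+R*np.sin(t),z]) for t in a]
        mp=np.array(pts,np.float32);v=cv2.remap(g,mp[:,0],mp[:,1],cv2.INTER_CUBIC).ravel().astype(float)
        print(R,'phase deg',(np.degrees(np.angle(np.sum(v*np.exp(10j*a))))/10).round(1), 'amp',(abs(np.sum(v*np.exp(10j*a)))/360).round(1), [int(i) for i in np.degrees(a)[(v>np.roll(v,1))&(v>np.roll(v,-1))&(v>120)]])
q1=onz(f,181.2,268.8,121);q2=onz(f,223,255.4,121)
print(q1,q2);phase(q1,89);phase(q2,89);print('drive');phase(c0,97)
E
```

```text
carrier ((549.6878662109375, 247.83389282226562), (95.95046997070312, 259.20977783203125), 17.3404541015625)
housing ((509.8238830566406, -193.40365600585938), (176.87994384765625, 60.29661560058594), 65.98687744140625)
n [526.2 326.6 104. ] r 11.8
w1 [549.2 254.6 121. ] r 14.6
w2 [572.1 168.4 121. ] r 11.9
shaft [ 535.1 -208.5  156. ] r 9.3
[549.09927851 251.40288008 121.        ] [572.84432976 173.26457045 121.        ]
22 phase deg -13.5 amp 26.0 [22, 93, 130, 165, 202, 239, 310, 346]
25 phase deg -12.0 amp 24.9 [23, 59, 96, 132, 167, 204, 241, 276, 312]
27 phase deg -11.6 amp 18.6 [25, 59, 95, 205, 242, 276, 313, 348]
22 phase deg -1.9 amp 28.7 [34, 103, 140, 212, 250, 287, 323, 358]
25 phase deg -0.5 amp 25.8 [1, 106, 142, 178, 215, 252, 289, 325]
27 phase deg -0.1 amp 22.9 [1, 36, 71, 107, 143, 178, 216, 252, 289, 325]
drive
22 phase deg -0.9 amp 3.6 [92, 122, 190, 280, 297]
25 phase deg 15.7 amp 3.6 [14, 19, 126, 143, 305]
27 phase deg 17.5 amp 1.1 [13, 95, 139, 203, 226, 255, 295]
```

```bash
python3 - <<'E'
from h import *
f=shot('top');im=f['color'][:,:,::-1];S=8
g=cv2.cvtColor(im,cv2.COLOR_BGR2GRAY);hsv=cv2.cvtColor(im,cv2.COLOR_BGR2HSV)
W=lambda x,y,z:onz(f,340+(x+.5)/5-.5,225+(y+.5)/5-.5,z)[:2]
# refine bolt holes: dark centroid
H=[(233,149),(375,138),(507,149),(645,187),(634,330),(491,341),(360,329),(222,289)]
b=cv2.resize(g[225:315,340:500],None,fx=5,fy=5,interpolation=cv2.INTER_CUBIC).astype(float)
P=[]
for x,y in H:
    p=b[y-13:y+14,x-13:x+14];w=np.clip(130-p,0,None);yy,xx=np.mgrid[-13:14,-13:14]
    P.append(W(x+(w*xx).sum()/w.sum(),y+(w*yy).sum()/w.sum(),97))
P=np.array(P);C=[(P[i]+P[i+4])/2 for i in range(4)];print('centres',np.round(C,1));c=np.mean(C,0)
d=[(P[3]-P[0]),(P[4]-P[7]),(P[2]-P[1]),(P[5]-P[6])];print('rowdir',[np.degrees(np.arctan2(*-v[::-1])).round(1) for v in d])
dd=-(P[3]-P[0]+P[4]-P[7]);ang=np.degrees(np.arctan2(dd[1],dd[0]));print('c',c,'y-axis ang',ang)
print('dists',np.linalg.norm(P-c,axis=1).round(1))
def blob(u0,v0,z,lo,r=9,rng=255):
    p=cv2.resize(g[v0-r:v0+r+1,u0-r:u0+r+1],None,fx=S,fy=S,interpolation=cv2.INTER_CUBIC)
    return p
def rad(im8,x,y,z,c0,Rmax=18):  # radial max-gradient edge around circle at height z, fit
    pts=[]
    for t in np.radians(np.arange(0,360,6)):
        R=np.arange(8,15,.25);q=np.array([proj(f,[c0[0]+r*np.cos(t),c0[1]+r*np.sin(t),z]) for r in R],np.float32)
        v=cv2.remap(g,q[:,0],q[:,1],cv2.INTER_CUBIC).ravel().astype(float);k=np.argmin(np.diff(v))
        if np.diff(v)[k]<-6: pts.append([c0[0]+R[k]*np.cos(t),c0[1]+R[k]*np.sin(t)])
    p=np.array(pts,np.float32);
    for _ in range(4):
        A=np.c_[p,np.ones(len(p))];s=np.linalg.lstsq(A,(p**2).sum(1),rcond=None)[0];cc=s[:2]/2;rr=np.sqrt(s[2]+cc@cc)
        e=abs(np.linalg.norm(p-cc,axis=1)-rr);p=p[e<max(1,np.median(e)*2.5)]
    return cc,rr,len(p)
for n,u,v,z in(('n',144.6,281.6,104),('w1',181.2,268.8,121),('w2',223,255.4,121),('shaft',433.6,272.6,156)):
    c0=onz(f,u,v,z)[:2]
    for _ in range(2): c0,r,k=rad(g,0,0,z,c0)
    print(n,c0.round(1),'r',r.round(1),k)
a=np.radians(np.arange(0,360,1.))
for R in(20,23,26):
    q=np.array([proj(f,[c[0]+R*np.cos(t),c[1]+R*np.sin(t),97]) for t in a],np.float32)
    v=cv2.remap(g,q[:,0],q[:,1],cv2.INTER_CUBIC).ravel().astype(float)
    print(R,[(int(i),int(v[int(i)])) for i in np.degrees(a)[(v>np.roll(v,1))&(v>=np.roll(v,-1))&(v>90)]])
E
```

```text
centres [[ 535.  -208.7]
 [ 535.1 -208.8]
 [ 535.  -208.7]
 [ 535.1 -208.8]]
rowdir [np.float64(83.9), np.float64(83.8), np.float64(83.9), np.float64(84.1)]
c [ 535.04134007 -208.76042791] y-axis ang 83.83592719179632
dists [83.1 44.2 44.2 83.1 83.  44.2 44.3 82.9]
n [525.9 326.7] r 11.5 42
w1 [549.2 251.1] r 11.5 38
w2 [572.7 174.3] r 11.7 35
shaft [ 535.2 -208.5] r 9.2 48
20 [(16, 177), (52, 191), (87, 139), (123, 160), (161, 152), (196, 160), (212, 103), (233, 171), (244, 175), (258, 158), (260, 159), (265, 163), (282, 166), (284, 167), (286, 168), (306, 161), (343, 153)]
23 [(20, 185), (54, 173), (91, 160), (126, 173), (164, 162), (198, 183), (219, 111), (236, 164), (257, 165), (271, 168), (285, 128), (296, 107), (307, 169), (344, 160)]
26 [(20, 170), (57, 192), (92, 191), (128, 170), (165, 180), (200, 165), (225, 121), (236, 176), (246, 109), (261, 118), (274, 150), (285, 119), (296, 116), (309, 171), (345, 173)]
```

Request:
move_arm(
  plan=[
    {"wz": -0.123},
    {"wz": -0.123},
    {"wz": -0.123},
    {"wz": -0.123},
    {"wz": -0.123},
    {"wz": -0.123},
    {"wz": -0.123},
    {"wz": -0.123},
    {"wz": -0.123},
    {"wz": -0.123},
    {"wz": -0.123},
    {"wz": -0.123},
  ],
  gripper=6,
)

```text
schema error: expected keys tx, ty, tz, wx, wy, wz
```

```bash
cat >> h.py <<'E'
def to(x,y,z,yaw=None):
    s=env.state();p=s['ee_pos'];Y=np.radians(s['ee_rot'][2]);d=np.array([x,y,z])-p
    print('t',s['time_s'],'at',p.round(1),s['ee_rot'].round(2),'F',s['force'].round(1),'w',round(s['gripper_width'],1),'gf',s['gripper_force'])
    cx=np.cos(Y)*d[0]+np.sin(Y)*d[1];cy=np.sin(Y)*d[0]-np.cos(Y)*d[1]
    print('tx %.2f ty %.2f tz %.2f cm'%(cx/10,cy/10,-d[2]/10), 'wz', None if yaw is None else -np.radians(yaw-s['ee_rot'][2]).round(3))
E
python3 -c "
from h import *
to(572.7,174.3,220,102)"
```

```text
t 0.25 at [ 173.  -548.1  213.6] [-179.95   -0.     17.52] F [ 0.3 -0.6  0.4] w 91.3 gf 0.0
tx 59.86 ty -56.86 tz -0.64 cm wz -1.474
```

Request:
move_arm(
  plan=[
    {"tx": 0, "ty": 0, "tz": 0, "wx": 0, "wy": 0, "wz": -0.123},
    {"tx": 0, "ty": 0, "tz": 0, "wx": 0, "wy": 0, "wz": -0.123},
    {"tx": 0, "ty": 0, "tz": 0, "wx": 0, "wy": 0, "wz": -0.123},
    {"tx": 0, "ty": 0, "tz": 0, "wx": 0, "wy": 0, "wz": -0.123},
    {"tx": 0, "ty": 0, "tz": 0, "wx": 0, "wy": 0, "wz": -0.123},
    {"tx": 0, "ty": 0, "tz": 0, "wx": 0, "wy": 0, "wz": -0.123},
    {"tx": 0, "ty": 0, "tz": 0, "wx": 0, "wy": 0, "wz": -0.123},
    {"tx": 0, "ty": 0, "tz": 0, "wx": 0, "wy": 0, "wz": -0.123},
    {"tx": 0, "ty": 0, "tz": 0, "wx": 0, "wy": 0, "wz": -0.123},
    {"tx": 0, "ty": 0, "tz": 0, "wx": 0, "wy": 0, "wz": -0.123},
    {"tx": 0, "ty": 0, "tz": 0, "wx": 0, "wy": 0, "wz": -0.123},
    {"tx": 0, "ty": 0, "tz": 0, "wx": 0, "wy": 0, "wz": -0.123},
  ],
  gripper=6,
)

```text
time_s: 1.25
ee_pos: [173.1, -548.2, 213.8]
ee_rot: [-180.0, -0.0, 102.4]
force: [-0.2, 0.1, -0.1]
gripper_width: 59.9
gripper_force: 0.0
```

```bash
python3 -c "
from h import *
to(572.7,174.3,220,102)"
```

```text
t 1.25 at [ 173.1 -548.2  213.8] [-1.8000e+02 -2.0000e-02  1.0244e+02] F [-0.2  0.1 -0.1] w 59.9 gf 0.0
tx 61.95 ty 54.59 tz -0.62 cm wz 0.008
```

Request:
move_arm(
  plan=[
    {"tx": 2.58, "ty": 2.28, "tz": 0, "wx": 0, "wy": 0, "wz": 0},
    {"tx": 2.58, "ty": 2.28, "tz": 0, "wx": 0, "wy": 0, "wz": 0},
    {"tx": 2.58, "ty": 2.28, "tz": 0, "wx": 0, "wy": 0, "wz": 0},
    {"tx": 2.58, "ty": 2.28, "tz": 0, "wx": 0, "wy": 0, "wz": 0},
    {"tx": 2.58, "ty": 2.28, "tz": 0, "wx": 0, "wy": 0, "wz": 0},
    {"tx": 2.58, "ty": 2.28, "tz": 0, "wx": 0, "wy": 0, "wz": 0},
    {"tx": 2.58, "ty": 2.28, "tz": 0, "wx": 0, "wy": 0, "wz": 0},
    {"tx": 2.58, "ty": 2.28, "tz": 0, "wx": 0, "wy": 0, "wz": 0},
    {"tx": 2.58, "ty": 2.28, "tz": 0, "wx": 0, "wy": 0, "wz": 0},
    {"tx": 2.58, "ty": 2.28, "tz": 0, "wx": 0, "wy": 0, "wz": 0},
    {"tx": 2.58, "ty": 2.28, "tz": 0, "wx": 0, "wy": 0, "wz": 0},
    {"tx": 2.58, "ty": 2.28, "tz": 0, "wx": 0, "wy": 0, "wz": 0},
  ],
)

```text
time_s: 2.25
ee_pos: [376.2, -186.7, 214.1]
ee_rot: [180.0, 0.0, 102.1]
force: [0.7, -0.5, -1.0]
gripper_width: 59.9
gripper_force: 0.0
```

Request:
move_arm(
  plan=[
    {"tx": 2.58, "ty": 2.28, "tz": 0, "wx": 0, "wy": 0, "wz": 0},
    {"tx": 2.58, "ty": 2.28, "tz": 0, "wx": 0, "wy": 0, "wz": 0},
    {"tx": 2.58, "ty": 2.28, "tz": 0, "wx": 0, "wy": 0, "wz": 0},
    {"tx": 2.58, "ty": 2.28, "tz": 0, "wx": 0, "wy": 0, "wz": 0},
    {"tx": 2.58, "ty": 2.28, "tz": 0, "wx": 0, "wy": 0, "wz": 0},
    {"tx": 2.58, "ty": 2.28, "tz": 0, "wx": 0, "wy": 0, "wz": 0},
    {"tx": 2.58, "ty": 2.28, "tz": 0, "wx": 0, "wy": 0, "wz": 0},
    {"tx": 2.58, "ty": 2.28, "tz": 0, "wx": 0, "wy": 0, "wz": 0},
    {"tx": 2.58, "ty": 2.28, "tz": 0, "wx": 0, "wy": 0, "wz": 0},
    {"tx": 2.58, "ty": 2.28, "tz": 0, "wx": 0, "wy": 0, "wz": 0},
    {"tx": 2.58, "ty": 2.28, "tz": 0, "wx": 0, "wy": 0, "wz": 0},
    {"tx": 2.57, "ty": 2.15, "tz": 0, "wx": 0, "wy": 0, "wz": 0},
    {"tx": 0, "ty": 0, "tz": 0, "wx": 0, "wy": 0, "wz": 0},
  ],
)

```text
schema error: expected 1 to 12 rows
```

```bash
python3 -c "
from h import *
to(572.7,174.3,93,102)"
```

```text
t 2.25 at [ 376.2 -186.7  214.1] [1.7998e+02 3.0000e-02 1.0208e+02] F [ 0.7 -0.5 -1. ] w 59.9 gf 0.0
tx 31.19 ty 26.76 tz 12.11 cm wz 0.001
```

Request:
move_arm(
  plan=[
    {"tx": 2.58, "ty": 2.26, "tz": 0, "wx": 0, "wy": 0, "wz": 0},
    {"tx": 2.58, "ty": 2.26, "tz": 0, "wx": 0, "wy": 0, "wz": 0},
    {"tx": 2.58, "ty": 2.26, "tz": 0, "wx": 0, "wy": 0, "wz": 0},
    {"tx": 2.58, "ty": 2.26, "tz": 0, "wx": 0, "wy": 0, "wz": 0},
    {"tx": 2.58, "ty": 2.26, "tz": 0, "wx": 0, "wy": 0, "wz": 0},
    {"tx": 2.58, "ty": 2.26, "tz": 0, "wx": 0, "wy": 0, "wz": 0},
    {"tx": 2.58, "ty": 2.26, "tz": 0, "wx": 0, "wy": 0, "wz": 0},
    {"tx": 2.58, "ty": 2.26, "tz": 0, "wx": 0, "wy": 0, "wz": 0},
    {"tx": 2.58, "ty": 2.26, "tz": 0, "wx": 0, "wy": 0, "wz": 0},
    {"tx": 2.58, "ty": 2.26, "tz": 0, "wx": 0, "wy": 0, "wz": 0},
    {"tx": 2.58, "ty": 2.26, "tz": 0, "wx": 0, "wy": 0, "wz": 0},
    {"tx": 2.58, "ty": 2.26, "tz": 0, "wx": 0, "wy": 0, "wz": 0},
  ],
)

```text
time_s: 3.25
ee_pos: [576.6, 172.9, 213.8]
ee_rot: [-180.0, 0.0, 102.1]
force: [1.5, -0.0, -1.0]
gripper_width: 60.1
gripper_force: 0.0
```

Request:
move_arm(
  plan=[
    {"tx": 0, "ty": 0, "tz": 0, "wx": 0, "wy": 0, "wz": 0},
    {"tx": 0, "ty": 0, "tz": 0, "wx": 0, "wy": 0, "wz": 0},
  ],
)

```text
time_s: 3.42
ee_pos: [576.3, 172.4, 213.1]
ee_rot: [-179.9, 0.0, 102.2]
force: [-0.3, -0.1, 0.3]
gripper_width: 60.2
gripper_force: 0.0
```

```bash
python3 -c "
from h import *
to(572.7,174.3,93,102)"
```

```text
t 3.4167 at [576.3 172.4 213.1] [-1.7992e+02  2.0000e-02  1.0223e+02] F [-0.3 -0.1  0.3] w 60.2 gf 0.0
tx 0.26 ty -0.31 tz 12.01 cm wz 0.004
```

Request:
move_arm(
  plan=[
    {"tx": 0.26, "ty": -0.31, "tz": 1.5, "wx": 0, "wy": 0, "wz": 0},
    {"tx": 0, "ty": 0, "tz": 1.5, "wx": 0, "wy": 0, "wz": 0},
    {"tx": 0, "ty": 0, "tz": 1.5, "wx": 0, "wy": 0, "wz": 0},
    {"tx": 0, "ty": 0, "tz": 1.5, "wx": 0, "wy": 0, "wz": 0},
    {"tx": 0, "ty": 0, "tz": 1.5, "wx": 0, "wy": 0, "wz": 0},
    {"tx": 0, "ty": 0, "tz": 1.5, "wx": 0, "wy": 0, "wz": 0},
    {"tx": 0, "ty": 0, "tz": 1.5, "wx": 0, "wy": 0, "wz": 0},
    {"tx": 0, "ty": 0, "tz": 1.5, "wx": 0, "wy": 0, "wz": 0},
    {"tx": 0, "ty": 0, "tz": 0, "wx": 0, "wy": 0, "wz": 0},
    {"tx": 0, "ty": 0, "tz": 0, "wx": 0, "wy": 0, "wz": 0},
  ],
)

```text
time_s: 4.25
ee_pos: [571.7, 171.8, 93.7]
ee_rot: [-179.9, 0.0, 102.0]
force: [0.1, 0.2, 0.5]
gripper_width: 59.6
gripper_force: 0.0
```

Request:
move_arm(
  plan=[
    {"tx": 0, "ty": 0, "tz": 0, "wx": 0, "wy": 0, "wz": 0},
    {"tx": 0, "ty": 0, "tz": 0, "wx": 0, "wy": 0, "wz": 0},
    {"tx": 0, "ty": 0, "tz": 0, "wx": 0, "wy": 0, "wz": 0},
    {"tx": 0, "ty": 0, "tz": 0, "wx": 0, "wy": 0, "wz": 0},
    {"tx": 0, "ty": 0, "tz": 0, "wx": 0, "wy": 0, "wz": 0},
    {"tx": 0, "ty": 0, "tz": 0, "wx": 0, "wy": 0, "wz": 0},
  ],
  gripper=1.5,
  force=10,
)

```text
time_s: 4.75
ee_pos: [572.6, 173.2, 94.2]
ee_rot: [180.0, 0.0, 102.1]
force: [-1.7, 0.0, 3.7]
gripper_width: 23.8
gripper_force: 10.0
```

```bash
python3 -c "
from h import *
to(572.7,174.3,93,102)
f=shot('side','s1.png')"
```

```text
t 4.75 at [572.6 173.2  94.2] [179.98   0.   102.09] F [-1.7  0.   3.7] w 23.8 gf 10.007764846086502
tx 0.11 ty 0.03 tz 0.12 cm wz 0.002
```

View pics/s1.png

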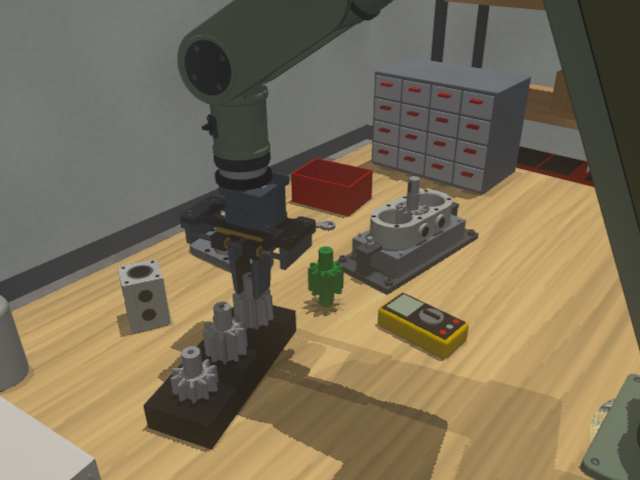

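The side view shows the fingers closed on the journal of the rear wide gear (250,280); the others are undisturbed. I'll lift now.

Request:
move_arm(
  plan=[
    {"tx": 0, "ty": 0, "tz": 0, "wx": 0, "wy": 0, "wz": 0},
    {"tx": 0, "ty": 0, "tz": -0.5, "wx": 0, "wy": 0, "wz": 0},
    {"tx": 0, "ty": 0, "tz": -1.5, "wx": 0, "wy": 0, "wz": 0},
    {"tx": 0, "ty": 0, "tz": -1.5, "wx": 0, "wy": 0, "wz": 0},
    {"tx": 0, "ty": 0, "tz": -1.5, "wx": 0, "wy": 0, "wz": 0},
    {"tx": 0, "ty": 0, "tz": -1.5, "wx": 0, "wy": 0, "wz": 0},
    {"tx": 0, "ty": 0, "tz": -1.5, "wx": 0, "wy": 0, "wz": 0},
    {"tx": 0, "ty": 0, "tz": -1.5, "wx": 0, "wy": 0, "wz": 0},
    {"tx": 0, "ty": 0, "tz": -1.5, "wx": 0, "wy": 0, "wz": 0},
    {"tx": 0, "ty": 0, "tz": -1.5, "wx": 0, "wy": 0, "wz": 0},
    {"tx": 0, "ty": 0, "tz": -1.5, "wx": 0, "wy": 0, "wz": 0},
    {"tx": 0, "ty": 0, "tz": -1.5, "wx": 0, "wy": 0, "wz": 0},
  ],
  gripper=1.5,
  force=45,
)

```text
time_s: 5.8
ee_pos: [571.4, 172.8, 247.8]
ee_rot: [-179.8, 0.0, 102.1]
force: [0.8, -0.5, -7.1]
gripper_width: 22.9
gripper_force: 45.0
```

Request:
move_arm(
  plan=[
    {"tx": 0, "ty": 0, "tz": 0, "wx": 0, "wy": 0, "wz": 0.0602},
    {"tx": 0, "ty": 0, "tz": 0, "wx": 0, "wy": 0, "wz": 0.0602},
    {"tx": 0, "ty": 0, "tz": 0, "wx": 0, "wy": 0, "wz": 0.0602},
    {"tx": 0, "ty": 0, "tz": 0, "wx": 0, "wy": 0, "wz": 0.0602},
    {"tx": 0, "ty": 0, "tz": 0, "wx": 0, "wy": 0, "wz": 0},
    {"tx": 0, "ty": 0, "tz": 0, "wx": 0, "wy": 0, "wz": 0},
  ],
)

```text
time_s: 6.3
ee_pos: [571.8, 172.9, 247.5]
ee_rot: [-179.8, 0.1, 88.4]
force: [0.5, -1.6, -7.3]
gripper_width: 23.1
gripper_force: 45.0
```

```bash
cat > m.py <<'E'
from h import *
import sys
# averaged measured pose over n camera ticks, shift to target
def avg(n=5):
    P=[];Q=[];F=[]
    for _ in range(n):
        s=env.state();P.append(s['ee_pos']);Q.append(s['ee_rot'][2]);F.append(s['force']);grab_frame('top')
    return np.mean(P,0),np.mean(Q),np.mean(F,0),np.std(P,0),s
def go(x,y,z,yaw,n=5):
    p,Y,F,sd,s=avg(n);d=np.array([x,y,z])-p;r=np.radians(Y)
    print('t',s['time_s'],'p',p.round(2),'sd',sd.round(2),'yaw',Y.round(2),'F',F.round(1),'w',round(s['gripper_width'],1))
    print('tx %.3f ty %.3f tz %.3f cm wz %.3f'%((np.cos(r)*d[0]+np.sin(r)*d[1])/10,(np.sin(r)*d[0]-np.cos(r)*d[1])/10,-d[2]/10,-np.radians(yaw-Y)))
E
python3 -c "
from m import *
go(540.4,-159,250,88.3)"
```

```text
t 6.5 p [572.11 173.   248.04] sd [0.21 0.05 0.35] yaw 88.36 F [-0.5 -0.1 -7.5] w 22.7
tx -33.278 ty -2.220 tz -0.196 cm wz 0.001
```

Request:
move_arm(
  plan=[
    {"tx": -2.0, "ty": -0.19, "tz": 0, "wx": 0, "wy": 0, "wz": 0},
    {"tx": -3.0, "ty": -0.19, "tz": 0, "wx": 0, "wy": 0, "wz": 0},
    {"tx": -3.1, "ty": -0.19, "tz": 0, "wx": 0, "wy": 0, "wz": 0},
    {"tx": -3.1, "ty": -0.19, "tz": 0, "wx": 0, "wy": 0, "wz": 0},
    {"tx": -3.1, "ty": -0.19, "tz": 0, "wx": 0, "wy": 0, "wz": 0},
    {"tx": -3.1, "ty": -0.19, "tz": 0, "wx": 0, "wy": 0, "wz": 0},
    {"tx": -3.1, "ty": -0.19, "tz": 0, "wx": 0, "wy": 0, "wz": 0},
    {"tx": -3.1, "ty": -0.19, "tz": 0, "wx": 0, "wy": 0, "wz": 0},
    {"tx": -3.1, "ty": -0.19, "tz": 0, "wx": 0, "wy": 0, "wz": 0},
    {"tx": -3.1, "ty": -0.19, "tz": 0, "wx": 0, "wy": 0, "wz": 0},
    {"tx": -2.0, "ty": -0.19, "tz": 0, "wx": 0, "wy": 0, "wz": 0},
    {"tx": -1.6, "ty": -0.13, "tz": 0, "wx": 0, "wy": 0, "wz": 0},
  ],
)

```text
time_s: 7.55
ee_pos: [539.9, -162.3, 249.1]
ee_rot: [180.0, 0.0, 88.2]
force: [-0.4, -0.0, -7.3]
gripper_width: 22.7
gripper_force: 45.0
```

Request:
move_arm(
  plan=[
    {"tx": 0, "ty": 0, "tz": 1.5, "wx": 0, "wy": 0, "wz": 0},
    {"tx": 0, "ty": 0, "tz": 1.5, "wx": 0, "wy": 0, "wz": 0},
    {"tx": 0, "ty": 0, "tz": 1.0, "wx": 0, "wy": 0, "wz": 0},
    {"tx": 0, "ty": 0, "tz": 0, "wx": 0, "wy": 0, "wz": 0},
    {"tx": 0, "ty": 0, "tz": 0, "wx": 0, "wy": 0, "wz": 0},
  ],
)

```text
time_s: 7.97
ee_pos: [540.2, -159.8, 208.7]
ee_rot: [-179.9, -0.0, 88.3]
force: [0.7, -0.3, -7.3]
gripper_width: 22.8
gripper_force: 45.0
```

```bash
python3 -c "
from m import *
go(540.4,-160.2,160,88.3,4)
f=shot('side','s2.png')
i=f['color'][:,:,::-1];cv2.imwrite('pics/s2c.png',cv2.resize(i[100:300,330:490],None,fx=3,fy=3,interpolation=2))
for p in([540.4,-159.05,97],[535,-208.8,156]):print(proj(f,p))"
```

```text
t 8.1167 p [ 540.88 -159.97  209.53] sd [0.39 0.09 0.54] yaw 88.32 F [ 0.4  0.1 -6.8] w 23.3
tx -0.025 ty -0.047 tz 4.953 cm wz 0.000
(np.float64(395.12757887060764), np.float64(214.64463884441545))
(np.float64(414.4917358879605), np.float64(176.88367119143078))
```

View pics/s2c.png

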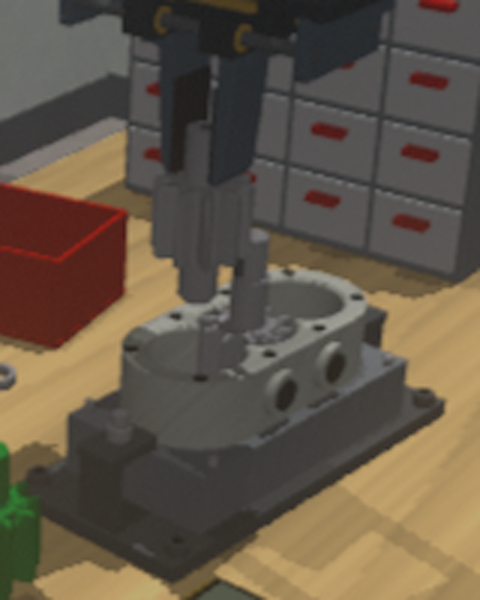

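The crop shows the gear held upright above the left pocket, with its foot at crop (197,295), which is full-frame (395.7,198). Next I'll measure its axis against the pocket.

```bash
python3 -c "
from h import *
g=cv2.cvtColor(cv2.imread('pics/s2.png'),cv2.COLOR_BGR2GRAY)
f=grab_frame('side')
for z in(134,140,146):
    u,v=proj(f,[540.4,-159.05,z]);u2,_=proj(f,[540.4-.77*12,-159.05-.64*12,z]);print(z,round(u,2),round(v,2),'R px',round(u2-u,2),[int(x) for x in g[int(round(v)),384:410]])
"
```

```text
134 396.26 196.16 R px 6.72 [155, 158, 159, 160, 139, 95, 64, 68, 69, 70, 71, 71, 71, 72, 72, 70, 67, 65, 102, 121, 111, 105, 93, 73, 64, 68]
140 396.44 193.11 R px 6.74 [153, 153, 154, 154, 141, 102, 65, 67, 70, 70, 71, 72, 72, 72, 72, 71, 70, 65, 106, 145, 152, 149, 129, 90, 63, 66]
146 396.63 190.03 R px 6.76 [148, 147, 147, 148, 145, 111, 63, 66, 69, 70, 71, 72, 71, 68, 66, 67, 68, 66, 88, 130, 152, 154, 147, 104, 46, 47]
```

```bash
python3 -c "
from h import *
g=cv2.cvtColor(cv2.imread('pics/s2.png'),cv2.COLOR_BGR2GRAY);g0=cv2.cvtColor(cv2.imread('pics/side0.png'),cv2.COLOR_BGR2GRAY)
f=grab_frame('side')
for z in(125,132,140,147,152):
    u,v=proj(f,[535.1,-208.6,z]);print(z,round(u,2),round(v,2),[int(x) for x in g0[int(round(v)),403:427]])
for n,c,z in(('w2',[572.7,174.3],112),('w1',[549.2,251.1],112),('n',[525.9,326.7],95)):
    u,v=proj(f,c+[z]);a=int(u)-14;print(n,a,round(u,2),[int(x) for x in g0[int(round(v)),a:a+29]])
"
```

```text
125 413.2 192.43 [148, 147, 146, 132, 98, 60, 55, 60, 66, 69, 69, 71, 69, 67, 66, 81, 103, 128, 138, 137, 136, 127, 116, 103]
132 413.46 188.96 [142, 141, 140, 143, 108, 46, 46, 49, 61, 68, 70, 71, 69, 69, 67, 76, 118, 142, 143, 136, 128, 110, 88, 110]
140 413.77 184.97 [144, 146, 146, 146, 115, 57, 45, 45, 57, 67, 69, 70, 69, 70, 69, 66, 76, 83, 84, 85, 85, 86, 87, 87]
147 414.04 181.46 [126, 126, 108, 86, 83, 73, 67, 63, 63, 67, 72, 75, 77, 73, 68, 66, 73, 85, 88, 88, 86, 86, 85, 84]
152 414.23 178.93 [89, 87, 87, 87, 86, 82, 81, 96, 112, 120, 125, 124, 123, 124, 123, 117, 97, 83, 86, 87, 84, 82, 84, 81]
w2 237 251.07 [151, 151, 149, 147, 145, 122, 82, 70, 81, 91, 97, 100, 100, 100, 101, 97, 89, 84, 77, 68, 68, 70, 119, 147, 150, 152, 153, 154, 154]
w1 208 222.73 [140, 143, 144, 146, 145, 114, 82, 95, 111, 121, 123, 124, 125, 124, 123, 122, 121, 114, 101, 87, 75, 64, 64, 56, 45, 52, 64, 72, 73]
n 177 191.68 [140, 140, 140, 138, 110, 90, 110, 121, 124, 123, 123, 125, 125, 124, 122, 122, 122, 119, 113, 97, 73, 63, 63, 60, 51, 44, 42, 43, 44]
```

Request:
move_arm(
  plan=[
    {"tx": -0.02, "ty": -0.11, "tz": 1, "wx": 0, "wy": 0, "wz": 0},
    {"tx": 0, "ty": 0, "tz": 1.5, "wx": 0, "wy": 0, "wz": 0},
    {"tx": 0, "ty": 0, "tz": 1.5, "wx": 0, "wy": 0, "wz": 0},
    {"tx": 0, "ty": 0, "tz": 1.3, "wx": 0, "wy": 0, "wz": 0},
    {"tx": 0, "ty": 0, "tz": 0.5, "wx": 0, "wy": 0, "wz": 0},
    {"tx": 0, "ty": 0, "tz": 0, "wx": 0, "wy": 0, "wz": 0},
    {"tx": 0, "ty": 0, "tz": 0, "wx": 0, "wy": 0, "wz": 0},
  ],
)

```text
time_s: 8.9
ee_pos: [539.4, -160.3, 150.9]
ee_rot: [180.0, 0.0, 88.3]
force: [0.8, -0.5, -6.3]
gripper_width: 22.7
gripper_force: 45.0
```

```bash
python3 -c "
from m import *
go(539.8,-160.2,147,88.3,4)"
```

```text
t 9.05 p [ 539.87 -160.42  151.59] sd [0.25 0.08 0.4 ] yaw 88.29 F [ 0.2 -0.4 -6.9] w 23.2
tx 0.022 ty -0.008 tz 0.459 cm wz -0.000
```

Request:
move_arm(
  plan=[
    {"tx": 0, "ty": 0, "tz": 0.1, "wx": 0, "wy": 0, "wz": 0},
    {"tx": 0, "ty": 0, "tz": 0.1, "wx": 0, "wy": 0, "wz": 0},
    {"tx": 0, "ty": 0, "tz": 0.1, "wx": 0, "wy": 0, "wz": 0},
    {"tx": 0, "ty": 0, "tz": 0.1, "wx": 0, "wy": 0, "wz": 0},
    {"tx": 0, "ty": 0, "tz": 0.05, "wx": 0, "wy": 0, "wz": 0},
  ],
)

```text
time_s: 9.52
ee_pos: [539.2, -160.2, 146.3]
ee_rot: [-180.0, -0.0, 88.3]
force: [-1.4, -0.8, -7.3]
gripper_width: 22.8
gripper_force: 45.0
```

Request:
move_arm(
  plan=[
    {"tx": 0, "ty": 0, "tz": 0.05, "wx": 0, "wy": 0, "wz": 0},
    {"tx": 0, "ty": 0, "tz": 0.05, "wx": 0, "wy": 0, "wz": 0},
    {"tx": 0, "ty": 0, "tz": 0.05, "wx": 0, "wy": 0, "wz": 0},
  ],
)

```text
time_s: 9.77
ee_pos: [539.3, -160.3, 144.9]
ee_rot: [180.0, 0.0, 88.3]
force: [0.3, -0.5, -7.5]
gripper_width: 23.0
gripper_force: 45.0
```

Request:
move_arm(
  plan=[
    {"tx": 0, "ty": 0, "tz": 0.05, "wx": 0, "wy": 0, "wz": 0},
    {"tx": 0, "ty": 0, "tz": 0.05, "wx": 0, "wy": 0, "wz": 0},
  ],
)

```text
time_s: 9.93
ee_pos: [539.3, -160.3, 143.9]
ee_rot: [-180.0, 0.0, 88.3]
force: [-0.7, -0.8, -6.9]
gripper_width: 23.1
gripper_force: 45.0
```

Request:
move_arm(
  plan=[
    {"tx": 0, "ty": 0, "tz": 0.1, "wx": 0, "wy": 0, "wz": 0},
    {"tx": 0, "ty": 0, "tz": 0.1, "wx": 0, "wy": 0, "wz": 0},
    {"tx": 0, "ty": 0, "tz": 0.1, "wx": 0, "wy": 0, "wz": 0},
    {"tx": 0, "ty": 0, "tz": 0.1, "wx": 0, "wy": 0, "wz": 0},
  ],
)

```text
time_s: 10.27
ee_pos: [539.3, -160.2, 139.8]
ee_rot: [-180.0, 0.0, 88.3]
force: [0.5, -0.2, -7.9]
gripper_width: 23.2
gripper_force: 45.0
```

Request:
move_arm(
  plan=[
    {"tx": 0, "ty": 0, "tz": 0.1, "wx": 0, "wy": 0, "wz": 0},
    {"tx": 0, "ty": 0, "tz": 0.1, "wx": 0, "wy": 0, "wz": 0},
    {"tx": 0, "ty": 0, "tz": 0.1, "wx": 0, "wy": 0, "wz": 0},
    {"tx": 0, "ty": 0, "tz": 0.1, "wx": 0, "wy": 0, "wz": 0},
  ],
)

```text
time_s: 10.6
ee_pos: [539.3, -160.2, 135.8]
ee_rot: [-180.0, 0.0, 88.3]
force: [-0.1, 0.2, -7.4]
gripper_width: 23.2
gripper_force: 45.0
```

```bash
python3 -c "
from m import *
go(539.8,-160.2,102.4,88.3,3)"
```

```text
t 10.7 p [ 539.23 -160.21  135.74] sd [0.06 0.01 0.09] yaw 88.29 F [-0.2 -0.  -7.4] w 23.2
tx 0.003 ty 0.057 tz 3.334 cm wz -0.000
```

Request:
move_arm(
  plan=[
    {"tx": 0, "ty": 0, "tz": 0.1, "wx": 0, "wy": 0, "wz": 0},
    {"tx": 0, "ty": 0, "tz": 0.1, "wx": 0, "wy": 0, "wz": 0},
    {"tx": 0, "ty": 0, "tz": 0.1, "wx": 0, "wy": 0, "wz": 0},
    {"tx": 0, "ty": 0, "tz": 0.1, "wx": 0, "wy": 0, "wz": 0},
  ],
)

```text
time_s: 11.08
ee_pos: [539.3, -160.2, 131.9]
ee_rot: [180.0, 0.0, 88.3]
force: [0.4, 0.1, -6.9]
gripper_width: 23.1
gripper_force: 45.0
```

Request:
move_arm(
  plan=[
    {"tx": 0, "ty": 0, "tz": 0.1, "wx": 0, "wy": 0, "wz": 0},
    {"tx": 0, "ty": 0, "tz": 0.1, "wx": 0, "wy": 0, "wz": 0},
    {"tx": 0, "ty": 0, "tz": 0.1, "wx": 0, "wy": 0, "wz": 0},
  ],
)

```text
time_s: 11.33
ee_pos: [539.3, -160.2, 128.8]
ee_rot: [-180.0, 0.0, 88.3]
force: [-0.1, -0.1, -7.6]
gripper_width: 23.3
gripper_force: 45.0
```

Request:
move_arm(
  plan=[
    {"tx": 0, "ty": 0, "tz": 0.1, "wx": 0, "wy": 0, "wz": 0},
    {"tx": 0, "ty": 0, "tz": 0.1, "wx": 0, "wy": 0, "wz": 0},
    {"tx": 0, "ty": 0, "tz": 0.1, "wx": 0, "wy": 0, "wz": 0},
  ],
)

```text
time_s: 11.58
ee_pos: [539.3, -160.2, 125.8]
ee_rot: [180.0, 0.0, 88.3]
force: [0.4, -0.4, -6.9]
gripper_width: 22.8
gripper_force: 45.0
```

In the bore without contact. I'll carry on down to about 104, then finish in small steps.

Request:
move_arm(
  plan=[
    {"tx": 0, "ty": 0, "tz": 0.15, "wx": 0, "wy": 0, "wz": 0},
    {"tx": 0, "ty": 0, "tz": 0.15, "wx": 0, "wy": 0, "wz": 0},
    {"tx": 0, "ty": 0, "tz": 0.15, "wx": 0, "wy": 0, "wz": 0},
    {"tx": 0, "ty": 0, "tz": 0.15, "wx": 0, "wy": 0, "wz": 0},
    {"tx": 0, "ty": 0, "tz": 0.15, "wx": 0, "wy": 0, "wz": 0},
    {"tx": 0, "ty": 0, "tz": 0.15, "wx": 0, "wy": 0, "wz": 0},
  ],
)

```text
time_s: 12.08
ee_pos: [539.3, -160.2, 116.8]
ee_rot: [-180.0, 0.0, 88.3]
force: [0.2, 1.0, -6.4]
gripper_width: 22.9
gripper_force: 45.0
```

Request:
move_arm(
  plan=[
    {"tx": 0, "ty": 0, "tz": 0.15, "wx": 0, "wy": 0, "wz": 0},
    {"tx": 0, "ty": 0, "tz": 0.15, "wx": 0, "wy": 0, "wz": 0},
    {"tx": 0, "ty": 0, "tz": 0.15, "wx": 0, "wy": 0, "wz": 0},
    {"tx": 0, "ty": 0, "tz": 0.15, "wx": 0, "wy": 0, "wz": 0},
    {"tx": 0, "ty": 0, "tz": 0.15, "wx": 0, "wy": 0, "wz": 0},
    {"tx": 0, "ty": 0, "tz": 0.15, "wx": 0, "wy": 0, "wz": 0},
    {"tx": 0, "ty": 0, "tz": 0.1, "wx": 0, "wy": 0, "wz": 0},
    {"tx": 0, "ty": 0, "tz": 0.1, "wx": 0, "wy": 0, "wz": 0},
  ],
)

```text
time_s: 12.75
ee_pos: [539.3, -160.2, 105.8]
ee_rot: [-180.0, 0.0, 88.3]
force: [-0.4, 0.0, -8.1]
gripper_width: 23.1
gripper_force: 45.0
```

Request:
move_arm(
  plan=[
    {"tx": 0, "ty": 0, "tz": 0.05, "wx": 0, "wy": 0, "wz": 0},
    {"tx": 0, "ty": 0, "tz": 0.05, "wx": 0, "wy": 0, "wz": 0},
    {"tx": 0, "ty": 0, "tz": 0.05, "wx": 0, "wy": 0, "wz": 0},
  ],
)

```text
time_s: 13.0
ee_pos: [539.4, -160.3, 104.5]
ee_rot: [180.0, 0.0, 88.3]
force: [0.4, 0.4, -7.4]
gripper_width: 23.0
gripper_force: 45.0
```

Request:
move_arm(
  plan=[
    {"tx": 0, "ty": 0, "tz": 0.05, "wx": 0, "wy": 0, "wz": 0},
    {"tx": 0, "ty": 0, "tz": 0.05, "wx": 0, "wy": 0, "wz": 0},
  ],
)

```text
time_s: 13.17
ee_pos: [539.3, -160.2, 103.4]
ee_rot: [180.0, 0.0, 88.3]
force: [0.5, -0.4, -7.0]
gripper_width: 23.3
gripper_force: 45.0
```

Request:
move_arm(
  plan=[
    {"tx": 0, "ty": 0, "tz": 0.05, "wx": 0, "wy": 0, "wz": 0},
    {"tx": 0, "ty": 0, "tz": 0.03, "wx": 0, "wy": 0, "wz": 0},
  ],
)

```text
time_s: 13.33
ee_pos: [539.4, -160.3, 102.8]
ee_rot: [180.0, 0.0, 88.3]
force: [0.3, 0.2, -4.9]
gripper_width: 22.8
gripper_force: 45.0
```

Request:
move_arm(
  plan=[
    {"tx": 0, "ty": 0, "tz": 0.03, "wx": 0, "wy": 0, "wz": 0},
    {"tx": 0, "ty": 0, "tz": 0.03, "wx": 0, "wy": 0, "wz": 0},
  ],
)

```text
time_s: 13.5
ee_pos: [539.5, -160.3, 102.7]
ee_rot: [180.0, 0.0, 88.3]
force: [-1.4, 0.2, -0.7]
gripper_width: 22.9
gripper_force: 45.0
```

Bottomed at the expected height with about 7 N on the floor. I'll let go and rise.

Request:
move_arm(
  plan=[
    {"tx": 0, "ty": 0, "tz": 0, "wx": 0, "wy": 0, "wz": 0},
    {"tx": 0, "ty": 0, "tz": 0, "wx": 0, "wy": 0, "wz": 0},
    {"tx": 0, "ty": 0, "tz": 0, "wx": 0, "wy": 0, "wz": 0},
    {"tx": 0, "ty": 0, "tz": 0, "wx": 0, "wy": 0, "wz": 0},
    {"tx": 0, "ty": 0, "tz": -1.5, "wx": 0, "wy": 0, "wz": 0},
    {"tx": 0, "ty": 0, "tz": -2, "wx": 0, "wy": 0, "wz": 0},
    {"tx": 0, "ty": 0, "tz": -2, "wx": 0, "wy": 0, "wz": 0},
    {"tx": 0, "ty": 0, "tz": -2, "wx": 0, "wy": 0, "wz": 0},
    {"tx": 0, "ty": 0, "tz": -2, "wx": 0, "wy": 0, "wz": 0},
    {"tx": 0, "ty": 0, "tz": -1.5, "wx": 0, "wy": 0, "wz": 0},
  ],
  gripper=5,
)

```text
time_s: 14.33
ee_pos: [540.0, -160.4, 214.2]
ee_rot: [179.8, 0.0, 88.3]
force: [0.6, 0.6, 0.2]
gripper_width: 50.4
gripper_force: 0.0
```

```bash
python3 -c "
from m import *
go(549.2,251.1,213,97,2)"
```

```text
t 14.3833 p [ 540.75 -160.66  215.57] sd [0.75 0.24 1.38] yaw 88.29 F [ 1.1 -0.1  0.7] w 49.8
tx 41.183 ty -0.381 tz 0.257 cm wz -0.152
```

Request:
move_arm(
  plan=[
    {"tx": 2.5, "ty": -0.03, "tz": 0, "wx": 0, "wy": 0, "wz": 0},
    {"tx": 3.5, "ty": -0.03, "tz": 0, "wx": 0, "wy": 0, "wz": 0},
    {"tx": 3.5, "ty": -0.03, "tz": 0, "wx": 0, "wy": 0, "wz": 0},
    {"tx": 3.5, "ty": -0.03, "tz": 0, "wx": 0, "wy": 0, "wz": 0},
    {"tx": 3.5, "ty": -0.03, "tz": 0, "wx": 0, "wy": 0, "wz": 0},
    {"tx": 3.5, "ty": -0.03, "tz": 0, "wx": 0, "wy": 0, "wz": 0},
    {"tx": 3.5, "ty": -0.03, "tz": 0, "wx": 0, "wy": 0, "wz": 0},
    {"tx": 3.5, "ty": -0.03, "tz": 0, "wx": 0, "wy": 0, "wz": 0},
    {"tx": 3.5, "ty": -0.03, "tz": 0, "wx": 0, "wy": 0, "wz": 0},
    {"tx": 3.5, "ty": -0.03, "tz": 0, "wx": 0, "wy": 0, "wz": 0},
    {"tx": 3.5, "ty": -0.03, "tz": 0, "wx": 0, "wy": 0, "wz": 0},
    {"tx": 3.5, "ty": -0.03, "tz": 0, "wx": 0, "wy": 0, "wz": 0},
  ],
)

```text
time_s: 15.43
ee_pos: [547.2, 251.2, 210.6]
ee_rot: [-179.9, 0.1, 88.3]
force: [-0.4, -0.2, -1.0]
gripper_width: 49.9
gripper_force: 0.0
```

Request:
move_arm(
  plan=[
    {"tx": 0.2, "ty": 0, "tz": 0, "wx": 0, "wy": 0, "wz": -0.051},
    {"tx": 0, "ty": 0, "tz": 0, "wx": 0, "wy": 0, "wz": -0.051},
    {"tx": 0, "ty": 0, "tz": 0, "wx": 0, "wy": 0, "wz": -0.05},
    {"tx": 0, "ty": 0, "tz": 0, "wx": 0, "wy": 0, "wz": 0},
    {"tx": 0, "ty": 0, "tz": 0, "wx": 0, "wy": 0, "wz": 0},
  ],
)

```text
time_s: 15.85
ee_pos: [547.6, 251.6, 210.9]
ee_rot: [-179.9, 0.0, 96.9]
force: [0.4, -0.4, -0.3]
gripper_width: 50.0
gripper_force: 0.0
```

```bash
python3 -c "
from m import *
go(549.0,250.1,94,97,4)
f=shot('top','t2.png');g=cv2.cvtColor(f['color'],cv2.COLOR_RGB2GRAY)
cv2.imwrite('pics/t2c.png',cv2.resize(f['color'][225:315,340:500,::-1],None,fx=5,fy=5,interpolation=2))
c=np.array([535.04,-208.76]);a=np.radians(np.arange(0,360,1.))
for nm,c in(('drive',c),('left',np.array([540.4,-159.05]))):
  for R in(23,25,26):
    q=np.array([proj(f,[c[0]+R*np.cos(t),c[1]+R*np.sin(t),97]) for t in a],np.float32)
    v=cv2.remap(g,q[:,0],q[:,1],2).ravel().astype(float)
    print(nm,R,[(int(i),int(v[int(i)])) for i in np.degrees(a)[(v>np.roll(v,1))&(v>=np.roll(v,-1))&(v>90)]])
"
```

```text
t 16.0 p [547.77 251.49 211.27] sd [0.12 0.06 0.26] yaw 96.93 F [-0.1 -0.4 -0.4] w 50.2
tx -0.153 ty 0.105 tz 11.727 cm wz -0.001
drive 23 [(20, 203), (54, 190), (73, 97), (91, 178), (126, 189), (164, 179), (198, 198), (219, 124), (236, 180), (257, 182), (273, 183), (285, 144), (296, 126), (307, 186), (344, 179)]
drive 25 [(20, 200), (56, 207), (75, 176), (92, 196), (128, 199), (165, 188), (200, 199), (224, 129), (236, 183), (247, 116), (262, 146), (272, 166), (286, 131), (309, 186), (345, 188)]
drive 26 [(20, 187), (57, 211), (75, 199), (92, 206), (128, 187), (165, 196), (200, 179), (225, 135), (236, 189), (246, 126), (261, 134), (274, 163), (285, 133), (294, 128), (309, 189), (345, 190)]
left 23 [(20, 199), (56, 199), (94, 184), (129, 185), (166, 201), (201, 196), (236, 190), (255, 182), (271, 184), (307, 192), (344, 196)]
left 25 [(21, 196), (58, 213), (94, 208), (131, 209), (167, 204), (202, 196), (238, 206), (256, 200), (273, 194), (309, 200), (345, 201)]
left 26 [(22, 197), (58, 206), (94, 211), (131, 183), (167, 215), (203, 193), (238, 212), (256, 191), (273, 162), (309, 196), (345, 206)]
```

View pics/t2c.png

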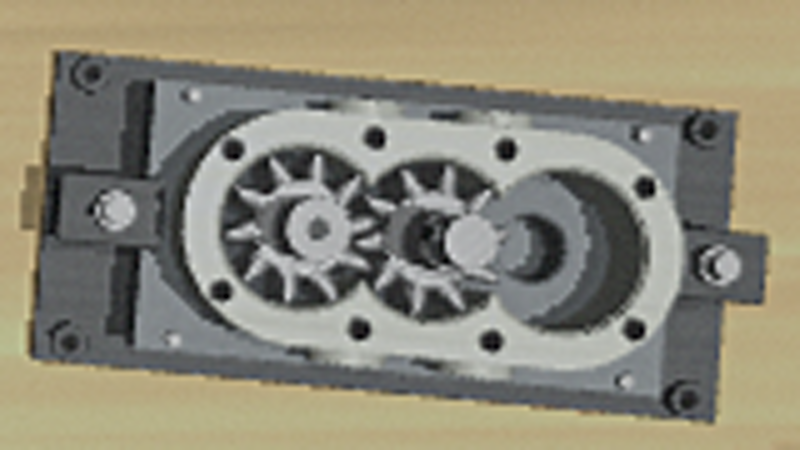

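The picture shows the first gear home and meshed in the left pocket at crop (300,228), flush with the housing; the drive gear has not turned and the right pocket is empty. Now the second gear.

Request:
move_arm(
  plan=[
    {"tx": -0.15, "ty": 0.1, "tz": 1.5, "wx": 0, "wy": 0, "wz": 0},
    {"tx": 0, "ty": 0, "tz": 1.5, "wx": 0, "wy": 0, "wz": 0},
    {"tx": 0, "ty": 0, "tz": 1.5, "wx": 0, "wy": 0, "wz": 0},
    {"tx": 0, "ty": 0, "tz": 1.5, "wx": 0, "wy": 0, "wz": 0},
    {"tx": 0, "ty": 0, "tz": 1.5, "wx": 0, "wy": 0, "wz": 0},
    {"tx": 0, "ty": 0, "tz": 1.5, "wx": 0, "wy": 0, "wz": 0},
    {"tx": 0, "ty": 0, "tz": 1.5, "wx": 0, "wy": 0, "wz": 0},
    {"tx": 0, "ty": 0, "tz": 1.2, "wx": 0, "wy": 0, "wz": 0},
    {"tx": 0, "ty": 0, "tz": 0, "wx": 0, "wy": 0, "wz": 0},
    {"tx": 0, "ty": 0, "tz": 0, "wx": 0, "wy": 0, "wz": 0},
  ],
)

```text
time_s: 16.93
ee_pos: [549.0, 250.1, 94.7]
ee_rot: [-179.9, 0.0, 97.0]
force: [-0.8, -0.3, 0.6]
gripper_width: 50.0
gripper_force: 0.0
```

Request:
move_arm(
  plan=[
    {"tx": 0, "ty": 0, "tz": 0, "wx": 0, "wy": 0, "wz": 0},
    {"tx": 0, "ty": 0, "tz": 0, "wx": 0, "wy": 0, "wz": 0},
    {"tx": 0, "ty": 0, "tz": 0, "wx": 0, "wy": 0, "wz": 0},
    {"tx": 0, "ty": 0, "tz": 0, "wx": 0, "wy": 0, "wz": 0},
    {"tx": 0, "ty": 0, "tz": 0, "wx": 0, "wy": 0, "wz": 0},
    {"tx": 0, "ty": 0, "tz": 0, "wx": 0, "wy": 0, "wz": 0},
  ],
  gripper=1.5,
  force=10,
)

```text
time_s: 17.43
ee_pos: [549.2, 250.4, 95.7]
ee_rot: [180.0, -0.0, 97.0]
force: [-1.3, 0.0, 4.0]
gripper_width: 23.8
gripper_force: 10.0
```

```bash
python3 -c "
from m import *
go(549.2,251.1,94,97,4)"
```

```text
t 17.5833 p [549.2  250.43  95.65] sd [0.03 0.01 0.01] yaw 97.0 F [-1.2 -0.2  4.7] w 23.5
tx 0.067 ty 0.008 tz 0.165 cm wz -0.000
```

Request:
move_arm(
  plan=[
    {"tx": 0, "ty": 0, "tz": 0, "wx": 0, "wy": 0, "wz": 0},
    {"tx": 0, "ty": 0, "tz": -0.5, "wx": 0, "wy": 0, "wz": 0},
    {"tx": 0, "ty": 0, "tz": -1.6, "wx": 0, "wy": 0, "wz": 0},
    {"tx": 0, "ty": 0, "tz": -1.6, "wx": 0, "wy": 0, "wz": 0},
    {"tx": 0, "ty": 0, "tz": -1.6, "wx": 0, "wy": 0, "wz": 0},
    {"tx": 0, "ty": 0, "tz": -1.6, "wx": 0, "wy": 0, "wz": 0},
    {"tx": 0, "ty": 0, "tz": -1.6, "wx": 0, "wy": 0, "wz": 0},
    {"tx": 0, "ty": 0, "tz": -1.6, "wx": 0, "wy": 0, "wz": 0},
    {"tx": 0, "ty": 0, "tz": -1.6, "wx": 0, "wy": 0, "wz": 0},
    {"tx": 0, "ty": 0, "tz": -1.6, "wx": 0, "wy": 0, "wz": 0},
    {"tx": 0, "ty": 0, "tz": -1.6, "wx": 0, "wy": 0, "wz": 0},
    {"tx": 0, "ty": 0, "tz": -1.6, "wx": 0, "wy": 0, "wz": 0},
  ],
  gripper=1.5,
  force=45,
)

```text
time_s: 18.63
ee_pos: [548.4, 249.9, 258.7]
ee_rot: [-179.8, 0.1, 97.0]
force: [0.0, 0.6, -6.6]
gripper_width: 22.8
gripper_force: 45.0
```

Request:
move_arm(
  plan=[
    {"tx": 0, "ty": 0, "tz": 0, "wx": 0, "wy": 0, "wz": 0.02},
    {"tx": 0, "ty": 0, "tz": 0, "wx": 0, "wy": 0, "wz": 0.02},
    {"tx": 0, "ty": 0, "tz": 0, "wx": 0, "wy": 0, "wz": 0},
    {"tx": 0, "ty": 0, "tz": 0, "wx": 0, "wy": 0, "wz": 0},
  ],
)

```text
time_s: 18.97
ee_pos: [548.3, 249.9, 257.8]
ee_rot: [-179.8, 0.1, 94.7]
force: [-0.8, 0.7, -7.1]
gripper_width: 22.8
gripper_force: 45.0
```

```bash
python3 -c "
from m import *
go(528.7,-259.15,260,94.7,4)"
```

```text
t 19.1167 p [548.53 250.02 258.27] sd [0.19 0.1  0.39] yaw 94.71 F [-0.2  0.2 -6.5] w 23.4
tx -50.582 ty -6.156 tz -0.173 cm wz 0.000
```

Request:
move_arm(
  plan=[
    {"tx": -2.0, "ty": -0.24, "tz": 0, "wx": 0, "wy": 0, "wz": 0},
    {"tx": -3.3, "ty": -0.4, "tz": 0, "wx": 0, "wy": 0, "wz": 0},
    {"tx": -3.5, "ty": -0.43, "tz": 0, "wx": 0, "wy": 0, "wz": 0},
    {"tx": -3.5, "ty": -0.43, "tz": 0, "wx": 0, "wy": 0, "wz": 0},
    {"tx": -3.5, "ty": -0.43, "tz": 0, "wx": 0, "wy": 0, "wz": 0},
    {"tx": -3.5, "ty": -0.43, "tz": 0, "wx": 0, "wy": 0, "wz": 0},
    {"tx": -3.5, "ty": -0.43, "tz": 0, "wx": 0, "wy": 0, "wz": 0},
    {"tx": -3.5, "ty": -0.43, "tz": 0, "wx": 0, "wy": 0, "wz": 0},
    {"tx": -3.5, "ty": -0.43, "tz": 0, "wx": 0, "wy": 0, "wz": 0},
    {"tx": -3.5, "ty": -0.43, "tz": 0, "wx": 0, "wy": 0, "wz": 0},
    {"tx": -3.5, "ty": -0.43, "tz": 0, "wx": 0, "wy": 0, "wz": 0},
    {"tx": -3.5, "ty": -0.43, "tz": 0, "wx": 0, "wy": 0, "wz": 0},
  ],
)

```text
time_s: 20.17
ee_pos: [532.6, -157.1, 260.0]
ee_rot: [180.0, 0.0, 94.7]
force: [1.0, -0.2, -6.5]
gripper_width: 23.0
gripper_force: 45.0
```

Request:
move_arm(
  plan=[
    {"tx": -3.5, "ty": -0.43, "tz": 0, "wx": 0, "wy": 0, "wz": 0},
    {"tx": -3.3, "ty": -0.4, "tz": 0, "wx": 0, "wy": 0, "wz": 0},
    {"tx": -2.3, "ty": -0.28, "tz": 0, "wx": 0, "wy": 0, "wz": 0},
    {"tx": -1.18, "ty": -0.1, "tz": 0, "wx": 0, "wy": 0, "wz": 0},
    {"tx": 0, "ty": 0, "tz": 1.5, "wx": 0, "wy": 0, "wz": 0},
    {"tx": 0, "ty": 0, "tz": 1.5, "wx": 0, "wy": 0, "wz": 0},
    {"tx": 0, "ty": 0, "tz": 1.0, "wx": 0, "wy": 0, "wz": 0},
    {"tx": 0, "ty": 0, "tz": 0, "wx": 0, "wy": 0, "wz": 0},
    {"tx": 0, "ty": 0, "tz": 0, "wx": 0, "wy": 0, "wz": 0},
  ],
)

```text
time_s: 20.92
ee_pos: [529.3, -258.1, 219.7]
ee_rot: [-179.9, -0.0, 94.7]
force: [-0.6, -0.1, -5.3]
gripper_width: 23.1
gripper_force: 45.0
```

```bash
python3 -c "
from m import *
go(528.7,-259.15,153.5,94.7,4)"
```

```text
t 21.0667 p [ 529.87 -258.5   220.64] sd [0.33 0.23 0.6 ] yaw 94.75 F [-0.1  0.2 -6. ] w 22.8
tx -0.055 ty -0.122 tz 6.714 cm wz 0.001
```

Request:
move_arm(
  plan=[
    {"tx": -0.06, "ty": -0.12, "tz": 1.5, "wx": 0, "wy": 0, "wz": 0},
    {"tx": 0, "ty": 0, "tz": 1.5, "wx": 0, "wy": 0, "wz": 0},
    {"tx": 0, "ty": 0, "tz": 1.5, "wx": 0, "wy": 0, "wz": 0},
    {"tx": 0, "ty": 0, "tz": 1.3, "wx": 0, "wy": 0, "wz": 0},
    {"tx": 0, "ty": 0, "tz": 0.8, "wx": 0, "wy": 0, "wz": 0},
    {"tx": 0, "ty": 0, "tz": 0, "wx": 0, "wy": 0, "wz": 0},
    {"tx": 0, "ty": 0, "tz": 0, "wx": 0, "wy": 0, "wz": 0},
    {"tx": 0, "ty": 0, "tz": 0, "wx": 0, "wy": 0, "wz": 0},
    {"tx": 0, "ty": 0, "tz": 0, "wx": 0, "wy": 0, "wz": 0},
    {"tx": 0, "ty": 0, "tz": 0, "wx": 0, "wy": 0, "wz": 0},
  ],
)

```text
time_s: 21.95
ee_pos: [528.8, -259.8, 155.1]
ee_rot: [179.9, 0.1, 94.7]
force: [-0.0, 0.1, -5.6]
gripper_width: 23.2
gripper_force: 45.0
```

```bash
python3 -c "
from m import *
go(528.7,-259.15,148.5,94.7,6)"
```

```text
t 22.2 p [ 528.51 -259.64  154.61] sd [0.17 0.08 0.27] yaw 94.71 F [-0.3 -0.2 -6.1] w 23.0
tx 0.047 ty 0.023 tz 0.611 cm wz 0.000
```

Request:
move_arm(
  plan=[
    {"tx": 0.05, "ty": 0.02, "tz": 0.1, "wx": 0, "wy": 0, "wz": 0},
    {"tx": 0, "ty": 0, "tz": 0.1, "wx": 0, "wy": 0, "wz": 0},
    {"tx": 0, "ty": 0, "tz": 0.1, "wx": 0, "wy": 0, "wz": 0},
    {"tx": 0, "ty": 0, "tz": 0.1, "wx": 0, "wy": 0, "wz": 0},
    {"tx": 0, "ty": 0, "tz": 0.1, "wx": 0, "wy": 0, "wz": 0},
    {"tx": 0, "ty": 0, "tz": 0.05, "wx": 0, "wy": 0, "wz": 0},
  ],
)

```text
time_s: 22.75
ee_pos: [528.3, -258.9, 148.3]
ee_rot: [-180.0, -0.0, 94.7]
force: [-0.4, 0.5, -6.8]
gripper_width: 23.2
gripper_force: 45.0
```

Request:
move_arm(
  plan=[
    {"tx": 0, "ty": 0, "tz": 0.05, "wx": 0, "wy": 0, "wz": 0},
    {"tx": 0, "ty": 0, "tz": 0.05, "wx": 0, "wy": 0, "wz": 0},
    {"tx": 0, "ty": 0, "tz": 0.05, "wx": 0, "wy": 0, "wz": 0},
  ],
)

```text
time_s: 23.0
ee_pos: [528.5, -259.0, 147.0]
ee_rot: [180.0, 0.0, 94.7]
force: [0.1, 1.0, -6.9]
gripper_width: 22.9
gripper_force: 45.0
```

Request:
move_arm(
  plan=[
    {"tx": 0, "ty": 0, "tz": 0.05, "wx": 0, "wy": 0, "wz": 0},
    {"tx": 0, "ty": 0, "tz": 0.05, "wx": 0, "wy": 0, "wz": 0},
  ],
)

```text
time_s: 23.17
ee_pos: [528.4, -259.0, 146.0]
ee_rot: [180.0, 0.0, 94.7]
force: [-0.7, -0.4, -6.7]
gripper_width: 23.4
gripper_force: 45.0
```

Request:
move_arm(
  plan=[
    {"tx": 0, "ty": 0, "tz": 0.05, "wx": 0, "wy": 0, "wz": 0},
    {"tx": 0, "ty": 0, "tz": 0.05, "wx": 0, "wy": 0, "wz": 0},
  ],
)

```text
time_s: 23.33
ee_pos: [528.6, -259.1, 145.1]
ee_rot: [180.0, 0.0, 94.7]
force: [-0.2, 0.1, -6.2]
gripper_width: 23.4
gripper_force: 45.0
```

Gear bottom is below the mouth with no contact. Continuing down.

Request:
move_arm(
  plan=[
    {"tx": 0, "ty": 0, "tz": 0.1, "wx": 0, "wy": 0, "wz": 0},
    {"tx": 0, "ty": 0, "tz": 0.1, "wx": 0, "wy": 0, "wz": 0},
    {"tx": 0, "ty": 0, "tz": 0.1, "wx": 0, "wy": 0, "wz": 0},
    {"tx": 0, "ty": 0, "tz": 0.1, "wx": 0, "wy": 0, "wz": 0},
  ],
)

```text
time_s: 23.67
ee_pos: [528.8, -259.3, 141.1]
ee_rot: [180.0, 0.0, 94.7]
force: [1.0, -0.3, -5.4]
gripper_width: 23.1
gripper_force: 45.0
```

Request:
move_arm(
  plan=[
    {"tx": 0, "ty": 0, "tz": 0.1, "wx": 0, "wy": 0, "wz": 0},
    {"tx": 0, "ty": 0, "tz": 0.1, "wx": 0, "wy": 0, "wz": 0},
    {"tx": 0, "ty": 0, "tz": 0.1, "wx": 0, "wy": 0, "wz": 0},
    {"tx": 0, "ty": 0, "tz": 0.1, "wx": 0, "wy": 0, "wz": 0},
  ],
)

```text
time_s: 24.0
ee_pos: [528.7, -259.3, 137.2]
ee_rot: [180.0, 0.0, 94.7]
force: [0.8, -1.5, -5.1]
gripper_width: 23.0
gripper_force: 45.0
```

Request:
move_arm(
  plan=[
    {"tx": 0, "ty": 0, "tz": 0.1, "wx": 0, "wy": 0, "wz": 0},
    {"tx": 0, "ty": 0, "tz": 0.1, "wx": 0, "wy": 0, "wz": 0},
    {"tx": 0, "ty": 0, "tz": 0.1, "wx": 0, "wy": 0, "wz": 0},
    {"tx": 0, "ty": 0, "tz": 0.1, "wx": 0, "wy": 0, "wz": 0},
  ],
)

```text
time_s: 24.33
ee_pos: [528.7, -259.2, 133.1]
ee_rot: [180.0, 0.0, 94.7]
force: [1.4, -1.3, -4.1]
gripper_width: 23.0
gripper_force: 45.0
```

Request:
move_arm(
  plan=[
    {"tx": 0, "ty": 0, "tz": 0.1, "wx": 0, "wy": 0, "wz": 0},
    {"tx": 0, "ty": 0, "tz": 0.1, "wx": 0, "wy": 0, "wz": 0},
    {"tx": 0, "ty": 0, "tz": 0.1, "wx": 0, "wy": 0, "wz": 0},
  ],
)

```text
time_s: 24.58
ee_pos: [528.7, -259.2, 130.1]
ee_rot: [180.0, 0.0, 94.7]
force: [2.3, -2.0, -4.5]
gripper_width: 23.2
gripper_force: 45.0
```

Request:
move_arm(
  plan=[
    {"tx": -0.03, "ty": 0.03, "tz": 0.1, "wx": 0, "wy": 0, "wz": 0},
    {"tx": 0, "ty": 0, "tz": 0.1, "wx": 0, "wy": 0, "wz": 0},
    {"tx": 0, "ty": 0, "tz": 0.1, "wx": 0, "wy": 0, "wz": 0},
    {"tx": 0, "ty": 0, "tz": 0.1, "wx": 0, "wy": 0, "wz": 0},
    {"tx": 0, "ty": 0, "tz": 0.1, "wx": 0, "wy": 0, "wz": 0},
  ],
)

```text
time_s: 25.0
ee_pos: [528.7, -259.3, 124.9]
ee_rot: [180.0, 0.0, 94.7]
force: [2.9, -1.6, -4.9]
gripper_width: 23.0
gripper_force: 45.0
```

Request:
move_arm(
  plan=[
    {"tx": 0, "ty": 0, "tz": 0.15, "wx": 0, "wy": 0, "wz": 0},
    {"tx": 0, "ty": 0, "tz": 0.15, "wx": 0, "wy": 0, "wz": 0},
    {"tx": 0, "ty": 0, "tz": 0.15, "wx": 0, "wy": 0, "wz": 0},
    {"tx": 0, "ty": 0, "tz": 0.15, "wx": 0, "wy": 0, "wz": 0},
    {"tx": 0, "ty": 0, "tz": 0.15, "wx": 0, "wy": 0, "wz": 0},
    {"tx": 0, "ty": 0, "tz": 0.15, "wx": 0, "wy": 0, "wz": 0},
  ],
)

```text
time_s: 25.5
ee_pos: [528.8, -259.3, 115.9]
ee_rot: [180.0, 0.0, 94.7]
force: [1.9, -0.4, -5.0]
gripper_width: 23.1
gripper_force: 45.0
```

Request:
move_arm(
  plan=[
    {"tx": 0, "ty": 0, "tz": 0.15, "wx": 0, "wy": 0, "wz": 0},
    {"tx": 0, "ty": 0, "tz": 0.15, "wx": 0, "wy": 0, "wz": 0},
    {"tx": 0, "ty": 0, "tz": 0.15, "wx": 0, "wy": 0, "wz": 0},
    {"tx": 0, "ty": 0, "tz": 0.15, "wx": 0, "wy": 0, "wz": 0},
  ],
)

```text
time_s: 25.83
ee_pos: [528.8, -259.3, 109.9]
ee_rot: [180.0, 0.0, 94.7]
force: [1.2, -1.8, -4.6]
gripper_width: 23.0
gripper_force: 45.0
```

Request:
move_arm(
  plan=[
    {"tx": 0, "ty": 0, "tz": 0.1, "wx": 0, "wy": 0, "wz": 0},
    {"tx": 0, "ty": 0, "tz": 0.1, "wx": 0, "wy": 0, "wz": 0},
    {"tx": 0, "ty": 0, "tz": 0.1, "wx": 0, "wy": 0, "wz": 0},
    {"tx": 0, "ty": 0, "tz": 0.1, "wx": 0, "wy": 0, "wz": 0},
  ],
)

```text
time_s: 26.17
ee_pos: [528.8, -259.3, 106.0]
ee_rot: [180.0, 0.0, 94.7]
force: [3.0, -2.3, -5.4]
gripper_width: 23.0
gripper_force: 45.0
```

Request:
move_arm(
  plan=[
    {"tx": 0, "ty": 0, "tz": 0.05, "wx": 0, "wy": 0, "wz": 0},
    {"tx": 0, "ty": 0, "tz": 0.05, "wx": 0, "wy": 0, "wz": 0},
  ],
)

```text
time_s: 26.33
ee_pos: [528.8, -259.3, 105.0]
ee_rot: [180.0, 0.0, 94.7]
force: [2.1, -0.8, -5.3]
gripper_width: 23.4
gripper_force: 45.0
```

Request:
move_arm(
  plan=[
    {"tx": 0, "ty": 0, "tz": 0.04, "wx": 0, "wy": 0, "wz": 0},
    {"tx": 0, "ty": 0, "tz": 0.04, "wx": 0, "wy": 0, "wz": 0},
  ],
)

```text
time_s: 26.5
ee_pos: [528.8, -259.3, 104.3]
ee_rot: [180.0, 0.0, 94.7]
force: [1.8, -1.5, -4.9]
gripper_width: 23.0
gripper_force: 45.0
```

Request:
move_arm(
  plan=[
    {"tx": 0, "ty": 0, "tz": 0.04, "wx": 0, "wy": 0, "wz": 0},
    {"tx": 0, "ty": 0, "tz": 0.03, "wx": 0, "wy": 0, "wz": 0},
  ],
)

```text
time_s: 26.67
ee_pos: [528.9, -259.4, 104.2]
ee_rot: [180.0, 0.0, 94.7]
force: [0.3, -0.8, 0.8]
gripper_width: 23.3
gripper_force: 45.0
```

Request:
move_arm(
  plan=[
    {"tx": 0, "ty": 0, "tz": 0.03, "wx": 0, "wy": 0, "wz": 0},
    {"tx": 0, "ty": 0, "tz": 0.03, "wx": 0, "wy": 0, "wz": 0},
  ],
)

```text
time_s: 26.83
ee_pos: [528.9, -259.4, 104.2]
ee_rot: [180.0, 0.0, 94.7]
force: [-0.6, -0.4, 7.6]
gripper_width: 23.3
gripper_force: 45.0
```

Bottomed at 104.2, where I predicted 104.1. I'll ease off a little, let go, and rise clear.

Request:
move_arm(
  plan=[
    {"tx": 0, "ty": 0, "tz": -0.06, "wx": 0, "wy": 0, "wz": 0},
    {"tx": 0, "ty": 0, "tz": 0, "wx": 0, "wy": 0, "wz": 0},
    {"tx": 0, "ty": 0, "tz": 0, "wx": 0, "wy": 0, "wz": 0},
    {"tx": 0, "ty": 0, "tz": 0, "wx": 0, "wy": 0, "wz": 0},
    {"tx": 0, "ty": 0, "tz": 0, "wx": 0, "wy": 0, "wz": 0},
    {"tx": 0, "ty": 0, "tz": -1.5, "wx": 0, "wy": 0, "wz": 0},
    {"tx": 0, "ty": 0, "tz": -2, "wx": 0, "wy": 0, "wz": 0},
    {"tx": 0, "ty": 0, "tz": -2, "wx": 0, "wy": 0, "wz": 0},
    {"tx": 0, "ty": 0, "tz": -2, "wx": 0, "wy": 0, "wz": 0},
    {"tx": 0, "ty": 0, "tz": -2, "wx": 0, "wy": 0, "wz": 0},
    {"tx": 0, "ty": 0, "tz": -2, "wx": 0, "wy": 0, "wz": 0},
  ],
  gripper=4.5,
)

```text
time_s: 27.75
ee_pos: [528.5, -259.1, 219.3]
ee_rot: [-180.0, -0.0, 94.7]
force: [1.0, 0.5, -0.7]
gripper_width: 45.0
gripper_force: 0.0
```

Request:
move_arm(
  plan=[
    {"tx": -2.5, "ty": -1, "tz": 0, "wx": 0, "wy": 0, "wz": 0},
    {"tx": -3, "ty": -1, "tz": 0, "wx": 0, "wy": 0, "wz": 0},
    {"tx": -3, "ty": -1, "tz": 0, "wx": 0, "wy": 0, "wz": 0},
    {"tx": -3, "ty": -1, "tz": 0, "wx": 0, "wy": 0, "wz": 0},
    {"tx": -3, "ty": -1, "tz": 0, "wx": 0, "wy": 0, "wz": 0},
    {"tx": -3, "ty": -1, "tz": 0, "wx": 0, "wy": 0, "wz": 0},
    {"tx": -3, "ty": -1, "tz": 0, "wx": 0, "wy": 0, "wz": 0},
    {"tx": -2, "ty": -1, "tz": 0, "wx": 0, "wy": 0, "wz": 0},
    {"tx": 0, "ty": 0, "tz": 0, "wx": 0, "wy": 0, "wz": 0},
    {"tx": 0, "ty": 0, "tz": 0, "wx": 0, "wy": 0, "wz": 0},
    {"tx": 0, "ty": 0, "tz": 0, "wx": 0, "wy": 0, "wz": 0},
  ],
)

```text
time_s: 28.67
ee_pos: [467.5, -489.4, 218.2]
ee_rot: [-180.0, -0.1, 94.7]
force: [0.6, 0.5, 0.7]
gripper_width: 44.8
gripper_force: 0.0
```

```bash
python3 -c "
from h import *
f=shot('top');i=f['color'][:,:,::-1];s=shot('side')['color'][:,:,::-1]
cv2.imwrite('pics/fin.png',np.vstack([cv2.resize(i[225:315,340:500],(480,270),interpolation=2),cv2.resize(s[150:300,320:500],(384,320),interpolation=2)[:, :].copy() if 0 else cv2.copyMakeBorder(cv2.resize(s[150:300,320:500],(384,320),interpolation=2),0,0,0,96,0)]))"
```

```text
(no output)
```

View pics/fin.png

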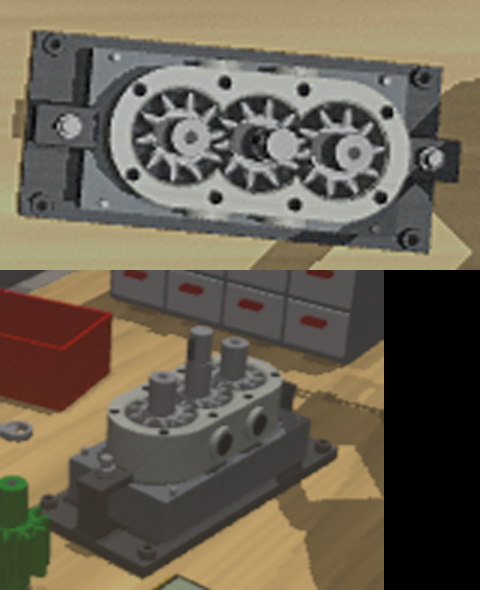

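Both gears sit flush and meshed in their pockets, at (182,137) and (345,152) in the composite picture, and the robot is clear of everything.

```bash
python3 -c "
from workcell import env
print(env.job_done())"
```

```text
the job is handed in; nothing more can be done
None
```

Both wide gears are home and meshed in the two pump pockets, flush with the housing in the final pictures, and the narrow gear was left in the carrier; the job is handed in, but the hand-in call returned no verdict.

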